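# Click the pipe clip shut with pliers

## Task

The white pipe clip on the chrome pipe stub is still open and short of its nut. Lift the pliers out of the wooden tray by the head, lay them flat on the open counter and let go, then take them again by the handles; with the jaws around the two ears push the clip along the pipe until it sits fully home against the nut, and only then squeeze the pliers gently just until the clip clicks shut and stays shut, without cracking it. Touch the clip with the pliers only, lay the pliers flat back down and let go, and leave the other things where they are.

Things in the scene. Friction and masses are not known exactly. Their poses are not given: they have to be found in the camera images.
- pliers_head (a point): Centre of the pivot head of spring-open pliers (dark steel, black handles, 0.19 kg, 24 mm thick, flat). x points to the jaws, -x to the handles, z up; axes of the half with the +y handle: with joint jaw at q the true midline has this yaw minus q/2. The head, 26 mm long (x), 28 mm wide (y), is solid: grip it across y. At the start the handles lie in the tray, with no room for fingers beside them.
- pliers_grip (a point): Point midway between the handles, 60 mm behind the pivot, half-way up their 24 mm height: squeeze across y here. Fixed to the half of pliers_head, same axes. Handles run from 33 to 95 mm behind the pivot. Outer width here 66 mm open (flat, parallel), about 43 mm at the shut clip. A spring parts them: about 13 N on each handle at 62 mm, 20 N at 50 mm.
- pliers_jaws (a point): Point midway between the open jaws, 40 mm ahead of the pivot, at mid-thickness; same half and axes as pliers_head. Jaws 10 mm tall, tips 50 mm ahead of the pivot, inner faces about 31 mm apart here when open.
- jaw (a joint): Closing angle of the pliers, rad: 0 open, about 0.29 when the jaws meet both ears of the open clip, 0.42 at the shut clip, 0.52 fully closed.
- clip_gap (a point): Point on the white plastic pipe clip, 73 mm above the counter, midway between its two upright ears as they stand when shut. x along the pipe to the nut, y left, z up. Ears 12 mm long (x, 6 mm either side), 5 mm thick, from 58 to 85 mm above the counter. Outer faces: fixed ear 6.5 mm to -y; hinged ear 6.5 mm to +y shut, 14 mm open (leaning out). Aim the jaws' midline 2 mm to +y.
- clip_plate (a point): Centre of the near face of the clip's upright back plate just beyond the ears (6 mm to +x of clip_gap), 46 mm wide, from 60 to 84 mm above the counter. Axes as clip_gap. With the ears between the jaws, the jaw tips bear on this plate and push the clip along the pipe.
- clip (a joint): Travel of the clip along the pipe towards the nut, m: 0.030 is fully home against the nut (a hard stop), it starts 15 to 30 mm short. It slides with about 2 N friction, cannot turn and stays where it is left.
- ear (a joint): Angle of the hinged ear, rad: 0 open, 0.17 clicked shut. It springs back open unless squeezed past about 0.13, where it snaps to 0.17 and stays. Squeezing takes about 26 N on each handle in all and eases to 23 N at the click, with the handles about 43 mm wide. Stop there: from about 42 N (handles under 39 mm) the ear passes 0.205 and the clip cracks.
- nut_face (a point): Centre of the near face of the hex union nut, 33 mm wide, on the pipe axis 45 mm above the counter. x along the pipe away from the robot. The chrome pipe (19 mm thick, end cap 21 mm) sticks out 60 mm from here towards the robot from a tiled block 60 by 130 mm, 97 mm high, whose near face is 18 mm beyond. The counter before the pipe is free.
- tray_mid (a point): Centre of the inner floor (3 mm above the counter) of the fixed wooden tray: 80 mm long (x), 84 mm wide (y), walls 4 mm thick and 35 mm high on both sides and the -x end, open at the +x end where the pliers' head sticks out.
- cup_rim (a point): Centre of the mouth of a chrome toothbrush cup, 72 mm wide, 100 mm high. Bystander.
- soapdish: Round frosted glass soap dish, 112 mm wide, 24 mm high, origin under its centre. Bystander.
- clipper: Steel nail clipper, 62 by 13 mm, 14 mm high, origin under its centre. Bystander.
- hairbrush: Round wooden hairbrush lying flat, head 64 mm wide and 22 mm high with the origin under its centre, handle 125 mm long to -x. Bystander.
Not all that is in view belongs to the job. Leave any pink or yellow look-alike of the part that bears pliers_head alone. What is shaped like the part that bears tray_mid but red is not meant.

How it is judged:
By the outcome, as a careful person would: the job done as asked, in the order asked, and still so for the second after the job is handed in, with the robot touching nothing.
It also fails if it takes over 61 s, if anything falls off the work surface, if the arm or the gripper's body presses on something with over 40 N, if the wrist force passes 120 N, or if a joint passes its speed limit or range.

## Robot

A 6-joint arm with a two-finger parallel gripper is mounted at the origin on the work surface. World frame = base frame: x ahead of the robot, y to its left, z up, the work surface at z = 0. Lengths are in m, angles in rad, forces in N, time in s.
With the tool pointing down it reaches from about 0.35 to 0.975 m from the base axis. Payload 4.9 kg.
Tool frame: the origin (TCP) lies at the very end of the fingers, on their centre line; the grasp point (between the pads) lies 19 mm behind it; z points along the fingers, y is the line along which they close (so a half turn about z gives the same grasp; the last joint's range is limited). The gripper opens to 85 mm and grips with 20 to 120 N. Pads are 22 mm wide; open, the fingers measure 114 mm over their backs; the gripper's body (76 mm by 85 mm) begins 54 mm behind the grasp point. The pads swing forward as they close: fully open they stand 13 mm farther back than shut.
Start: joints at [-1.376, 0.053, 1.613, -0, 1.476, -0.119], TCP at [0.193, -0.594, 0.231] pointing down, gripper open.
Joint ranges: [-3.01, 3.01], [-1.01, 2.22], [0.06, 2.58], [-1.02, 4.17], [0.09, 2.62], [-3.14, 3.14]. Speed limits (rad/s): [2.57, 2.57, 3.14, 3.14, 3.14, 3.14].

## Interface

Orientations are given as a rotation vector (axis times angle).
In Python, from station import ctrl gives the robot as it stands. The module is installed in compiled form; this text tells all that it offers.
- The arm moves only by the tool jog_arm, never from a script. Its argument "steps" is a list of rows, each an object with "delta_rot": the turn, a rotation vector about the tool's x, y, z in degrees, a list of three; "linear": the shift along the tool's x, y, z in m, a list of three; "grip": the finger opening in m, from 0 to 0.0854. In form: [{"delta_rot": [rx, ry, rz], "linear": [x, y, z], "grip": grip}, ...]. A call has 1 to 10 rows; each row shifts and turns the commanded pose from where the row before left it, along the tool's axes as they then stand; what a row does not reach is not made up. A row lasts 1/10 s, in which the tool goes at most 50 mm and 8.59 degrees, less where a joint would pass 70% of its speed; a pose out of reach is approached as far as the arm can. A call with a gripper value outside its range is refused whole. The fingers move at their own pace and stop on an object; "newtons" is the grip in N (left out, the last holds). Time passes only in rows, so rows that do not move let the fingers close. It gives the time, the measured TCP pose, the force, the opening and the grip force at its end, in the units of the state.
- ctrl.get_obs(): the state, without advancing time (a new reading comes with each control period).
- ctrl.get_image(name): name is "scene" or "top"; returns (picture, depth): 420x560x3 uint8, red, green, blue; 420x560 float32, m along the optical axis (not along the pixel's ray), 0 where there is no reading.
- ctrl.camera_info(name): a dict with "camera_matrix" (3x3 intrinsics, pixels), "R" (3x3) and "t" (3): a world point X has camera coordinates R X + t. Camera axes: x right, y down, z forward; pixel columns grow to the right and rows downward; lengths in m; the calibration is good to about 2 mm. A picture is of the moment at which its call begins. camera_info takes no time and is no camera call.
- ctrl.finish_job(): hands the job in; it is judged then, once.
The state is a dict: "t": time; "q": joint angles; "dq": joint speeds; "effort": joint torques, N m; "tool_pos": TCP position; "tool_rot": TCP orientation; "contact_force": force on the tool from outside, world axes, zero at the start; "wrist_torque": the same for the moment, N m; "opening": finger opening in m; "grip_force": force on a finger pad.
Only numpy, scipy, OpenCV 4.12 (cv2) and the standard library are available. Lean on these libraries where they do the work, as an engineer would, in place of code of your own. Each camera call takes 0.05 s, during which the arm holds its last target. There are 200 camera calls.

## Working session

There is one attempt and no reset: what is moved stays moved. The work goes in short steps, Python scripts to look and compute and a tool call to move; the robot and the scene stay as the last step left them, time stands still between calls to the robot, and variables do not carry over. Pictures are saved under pics/ and viewed, at most 10 in all, crops included, and the job is handed in when it is done.

Besides the shell and the picture viewer there is one more tool, called after "Request:" by a JSON object that holds its "api" and its "payload", one argument or row to a line. jog_arm: Moves the arm, as the interface text tells. Its arguments: {"type":"object","properties":{"steps":{"type":"array"},"newtons":{"type":"number"}},"required":["steps"]}

```bash
mkdir -p pics; cat > h.py <<'E'
import numpy as np,cv2
from station import ctrl
from scipy.spatial.transform import Rotation as Ro
def grab(n):
    im,d=ctrl.get_image(n); np.savez('%s.npz'%n,im=im,d=d); return im,d
def load(n):
    z=np.load('%s.npz'%n); return z['im'],z['d']
def pts(n,d):
    c=ctrl.camera_info(n);K,R,t=[np.array(c[k]) for k in('camera_matrix','R','t')]
    v,u=np.indices(d.shape); r=np.stack([(u-K[0,2])/K[0,0],(v-K[1,2])/K[1,1],np.ones(d.shape)],-1)
    return (r*d[...,None]-t.ravel())@R
def onplane(n,uv,z):
    c=ctrl.camera_info(n);K,R,t=[np.array(c[k]) for k in('camera_matrix','R','t')]
    r=np.c_[np.atleast_2d(uv),np.ones(len(np.atleast_2d(uv)))]@np.linalg.inv(K).T@R
    o=-R.T@t.ravel(); return o+r*((z-o[2])/r[:,2])[:,None]
def proj(n,X):
    c=ctrl.camera_info(n);K,R,t=[np.array(c[k]) for k in('camera_matrix','R','t')]
    p=(np.atleast_2d(X)@R.T+t.ravel())@K.T; return p[:,:2]/p[:,2:]
def save(name,im,s=1):
    cv2.imwrite('pics/'+name,cv2.resize(im[...,::-1],None,fx=s,fy=s,interpolation=cv2.INTER_CUBIC))
E
python3 - <<'E'
from h import *
for n in('scene','top'):
    im,d=grab(n); save(n+'1.png',im,1.4); c=ctrl.camera_info(n); print(n,np.round(c['camera_matrix'],1).tolist(),np.round(-np.array(c['R']).T@np.ravel(c['t']),3),np.round(c['R'],2).tolist())
o=ctrl.get_obs(); print(o)
E
```

```text
scene [[430.5, 0.0, 276.7], [0.0, 430.5, 209.7], [0.0, 0.0, 1.0]] [1.22  0.041 0.838] [[-0.12, 0.99, -0.01], [0.73, 0.08, -0.68], [-0.67, -0.09, -0.74]]
top [[501.9, 0.0, 269.6], [0.0, 501.9, 206.2], [0.0, 0.0, 1.0]] [ 0.311 -0.06   1.471] [[-0.02, -1.0, -0.02], [-0.99, 0.03, -0.16], [0.16, 0.02, -0.99]]
{'t': 0.1, 'q': array([-1.37602351e+00,  5.32903852e-02,  1.61414663e+00, -3.72253884e-05,
        1.47601184e+00, -1.19000886e-01]), 'dq': array([-3.01727463e-04, -1.76604069e-03, -1.69383686e-03,  8.63878380e-04,
        6.14013158e-05,  2.45639542e-03]), 'effort': array([ 2.16581925e-04, -3.94904280e+01, -3.71365857e+01, -1.59994679e-04,
        3.92736692e-03, -4.77913282e-07]), 'tool_pos': array([ 0.19278651, -0.59393114,  0.23019226]), 'tool_rot': array([-3.10117755e+00, -4.90571094e-01,  1.68502586e-04]), 'contact_force': array([-0.92818669, -0.89912562, -0.05745719]), 'wrist_torque': array([ 0.00605919, -0.00777579,  0.06617241]), 'grip_force': 0.0, 'opening': 0.08548584980459523}
```

View pics/scene1.png

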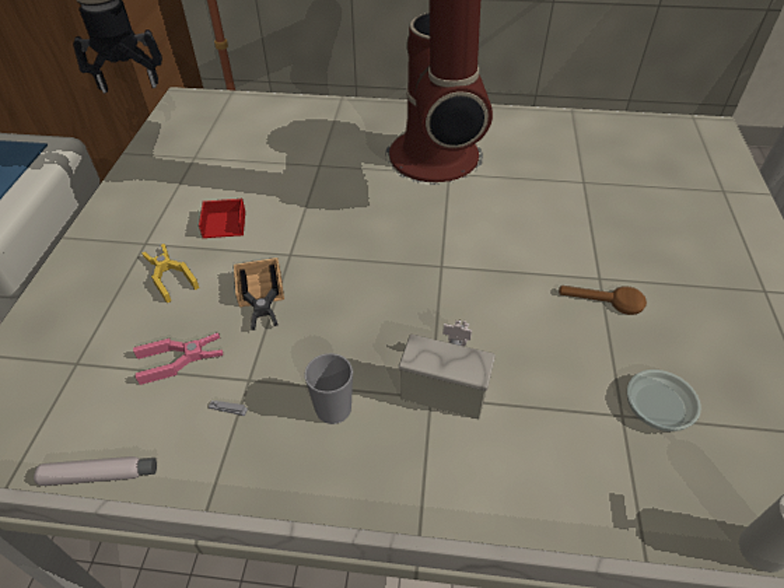

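View pics/top1.png

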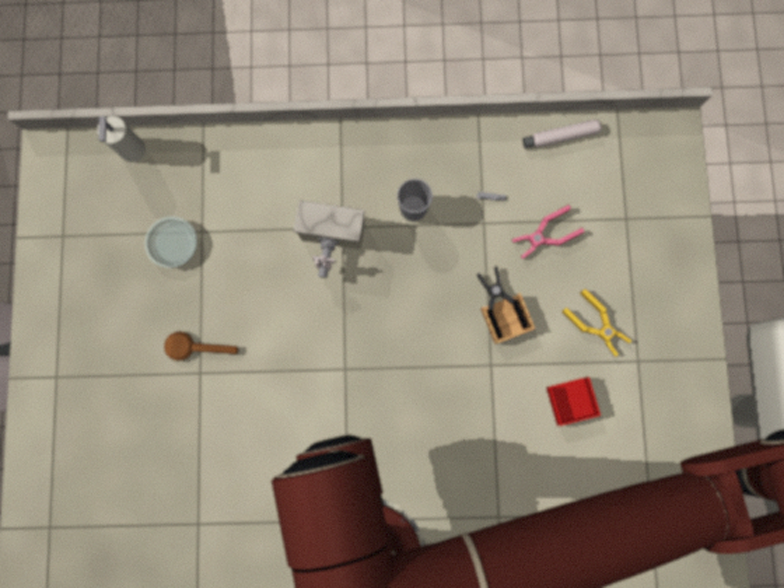

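The scene picture shows three pliers: black ones in the wooden tray at scene view (262,300) / top view (497,290), pink ones at (190,350) / (540,238) and yellow ones at (168,270) / (605,330). There is also a red tray at (222,218) / (573,402). I choose the black pliers in the wooden tray. The clip on the pipe is at top view (325,262), below the block at (330,222).

```bash
python3 - <<'E'
from h import *
im,d=load('top'); P=pts('top',d)
a=cv2.resize(im[180:250,330:400],(395,395),interpolation=cv2.INTER_CUBIC)
b=cv2.resize(im[135:205,205:275],(395,395),interpolation=cv2.INTER_CUBIC)
save('crop1.png',np.hstack([a,b]))
hsv=cv2.cvtColor(im,cv2.COLOR_RGB2HSV)
m=(im.max(2)<75); m[:185]=0;m[250:]=0;m[:,:330]=0;m[:,400:]=0
v,u=np.nonzero(m&(P[...,2]>0.008)); Q=P[v,u]; print('pliers dark n',len(Q),Q.mean(0).round(4),np.percentile(Q[:,2],[5,25,50,75,95]).round(4))
w=(hsv[...,0]>8)&(hsv[...,0]<24)&(hsv[...,1]>110); w[:185]=0;w[250:]=0;w[:,:330]=0;w[:,400:]=0
Q=P[w]; r=Q[Q[:,2]>.028]; print('tray rim',cv2.minAreaRect(r[:,:2].astype('f4')*1000),len(r))
# block / pipe
B=P[135:205,205:275]; h=B[...,2]
t=B[(h>.09)&(h<.105)]; print('block top',cv2.minAreaRect(t[:,:2].astype('f4')*1000),t[:,2].mean())
np.set_printoptions(linewidth=220)
print((h[32:64:1,14:42]*1000).astype(int))
E
```

```text
pliers dark n 250 [ 0.4918 -0.2911  0.0246] [0.016  0.0223 0.0252 0.0276 0.0306]
tray rim ((418.51971435546875, -190.53726196289062), (81.87548828125, 328.1374816894531), 25.406387329101562) 123
block top ((644.1763916015625, 66.30599212646484), (136.05029296875, 120.60836029052734), 79.91622161865234) 0.09672368290219782
[[  89   94   92   94   96   96   97   91   97   96   95   93   96   99   95   96   94  100   94   96   94   95   95 1471   98   98   99   98]
 [  63   65   67   69   73   72   87   88   91   92   96   95   98   93   96   91   93  100   98   96  101   93   95   95   96  100   99   94]
 [  49   53   54   55   59   62   62   68   68   69   70   75   88   82   91   91   93   93   96   99   91  100   98   91   99   98   99   94]
 [  30   42   42   48   46   49   48   56   55   56   59   57   61   64   68   71   70   73   73   89   86   95 1471   92   91   95   96   93]
 [  23   27 1471   31   25   31   32   34   54   59   64   62   58   66   62   66   69   68   68   66   62   62   66   65   69   67   86   91]
 [   5   16   12   13   22   18   21   23   27   35   55   54
[... 3100 characters left out ...]
1    1   -3    2    0    3   -2   55   57   56   53   48   45    0   -1    0   -3    2    1    1   -3   -6    0    1    1   -4]
 [   0    3    0    1    0   -8   -4   -3   -2   50   50   53   53   51   48    0    2   -1    3    1 1471    0    2    5    4    3    0    1]
 [   0   -1    0   -1    4    4    2    0   54   51   54   57   51   54   52    0   -1   -5   -3    2    0    1    6    1    0   -7    2   -1]
 [   1    2    3    0    0    1    1    0   50   54   53   58   50   53   47    5    0    2    3    0   -6    5   -1   -2   -2   -6   -9    2]
 [   5    0   -2   -1    4   -3    0   -4    0    2   44   38   34   45   48    0    0   -6    0   -1    4    6    2    2   -2   -3   -2    0]]
```

View pics/crop1.png

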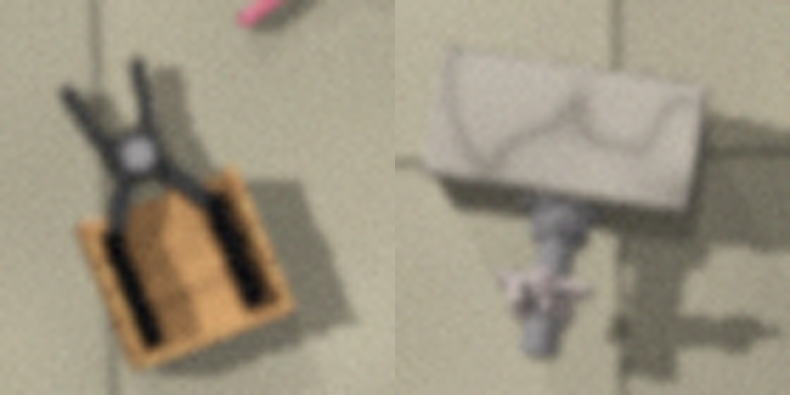

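Left crop: the black pliers' pivot disc is at about (137,153), jaw tips at (67,92) and (137,62), handle ends at (148,343) and (262,298), all in the wooden tray, so the choice is confirmed. Right crop: block near-face edge from (35,172) to (295,207), clip around (150,290), pipe end at (143,352), with x counted from the right panel's own left edge.

```bash
python3 - <<'E'
from h import *
np.set_printoptions(suppress=True,precision=4)
s=395/70
A=lambda x,y:((x+.5)/s-.5+330,(y+.5)/s-.5+180)
B=lambda x,y:((x+.5)/s-.5+205,(y+.5)/s-.5+135)
pv=onplane('top',A(137,153),.027)[0]
tips=onplane('top',[A(67,92),A(137,62)],.020); he=onplane('top',[A(148,343),A(262,298)],.027)
print('pivot',pv,'tips',tips,'hend',he, 'wid',np.linalg.norm(he[0]-he[1]))
tm,hm=tips.mean(0),he.mean(0); 
for nm,a,b in(('hm-tm',hm,tm),('hm-pv',hm,pv),('pv-tm',pv,tm)):
    v=b-a; print(nm,np.hypot(*v[:2]),np.degrees(np.arctan2(v[1],v[0])))
tr=onplane('top',[A(80,228),A(232,170),A(293,305),A(137,368)],.038); 
im,d=load('top');P=pts('top',d)
print('tray',tr.mean(0),[np.linalg.norm(tr[i]-tr[i-1]).round(4) for i in range(4)],[np.degrees(np.arctan2(*(tr[i]-tr[j])[[1,0]])) for i,j in((0,3),(1,2))])
h=P[...,2]; m=np.zeros(h.shape,np.uint8); m[135:205,205:275]=((h>.088)&(h<.106))[135:205,205:275]
m=cv2.morphologyEx(m,cv2.MORPH_OPEN,np.ones((5,5)))
c=max(cv2.findContours(m,0,1)[0],key=cv2.contourArea)[:,0].astype(float)
q=onplane('top',c,.097)[:,:2].astype('f4')*1000; print('block',cv2.minAreaRect(q))
tb=onplane('top',[B(55,48),B(308,88),B(290,207),B(35,172)],.097); print('block corners',tb,[np.linalg.norm(tb[i]-tb[i-1]).round(4) for i in range(4)], tb.mean(0),[np.degrees(np.arctan2(*(tb[i]-tb[j])[[1,0]])) for i,j in((0,1),(3,2))])
# pipe rows
L=[];
for v in list(range(172,183))+list(range(190,199)):
    u=np.nonzero((h[v,205:260]>.038)&(h[v,205:260]<.066))[0]+205
    if len(u): L.append((v,u.min(),u.max(),*onplane('top',(u.mean(),v),.047)[0][:2]))
L=np.array(L);print(L)
k=(L[:,0]>190)|((L[:,0]>177)&(L[:,0]<183)); f=np.polyfit(L[k,3],L[k,4],1);print('pipe yaw',np.degrees(np.arctan(f[0])),f)
E
```

```text
pivot [ 0.531  -0.2776  0.027 ] tips [[ 0.5651 -0.2441  0.02  ]
 [ 0.5798 -0.2811  0.02  ]] hend [[ 0.4331 -0.2782  0.027 ]
 [ 0.4545 -0.3373  0.027 ]] wid 0.06281065918723291
hm-tm 0.1363733125213326 19.33002826128952
hm-pv 0.09227552097294142 19.0617199580315
pv-tm 0.044100920334107965 19.891435913578523
tray [ 0.4699 -0.2974  0.038 ] [np.float64(0.0762), np.float64(0.0833), np.float64(0.0748), np.float64(0.0855)] [np.float64(19.357236012733118), np.float64(21.031013430455907)]
block ((669.5070190429688, 61.0029296875), (135.98507690429688, 66.70557403564453), 79.87165069580078)
block corners [[ 0.7138  0.1178  0.097 ]
 [ 0.6892 -0.009   0.097 ]
 [ 0.6285  0.0013  0.097 ]
 [ 0.6502  0.1282  0.097 ]] [np.float64(0.0645), np.float64(0.1291), np.float64(0.0615), np.float64(0.1288)] [0.6704 0.0596 0.097 ] [np.float64(78.99893022497433), np.float64(80.30841347010318)]
[[172.     229.     247.       0.6395   0.0572]
 [173.     229.     256.       0.6361   0.0442]
 [174.     229.     256.       0.6332   0.044 ]
 [175.     229.     256.       0.6305   0.0548]
 [176.     229.     238.       0.628    0.0692]
 [177.     229.     238.       0.625    0.0692]
 [178.     230.     238.       0.622    0.0678]
 [179.     230.     236.       0.6191   0.0707]
 [180.     230.     236.       0.6161   0.0708]
 [181.     230.     236.       0.6132   0.0708]
 [182.     230.     235.       0.6103   0.0723]
 [190.     226.     236.       0.5868   0.0773]
 [191.     226.     236.       0.5838   0.077 ]
 [192.     228.     235.       0.5809   0.0756]
 [193.     228.     233.       0.578    0.0785]
 [194.     228.     233.       0.5751   0.0786]
 [195.     228.     233.       0.5721   0.0786]
 [196.     227.     233.       0.5692   0.0801]
 [197.     227.     233.       0.5663   0.0801]
 [198.     229.     233.       0.5633   0.0773]]
pipe yaw -10.192610762637752 [-0.1798  0.1813]
```

```bash
cat >> h.py <<'E'
def go(x,y,z,yaw):
    o=ctrl.get_obs(); M=Ro.from_rotvec(o['tool_rot']); m=M.as_matrix()
    T=Ro.from_euler('z',yaw,degrees=True)*Ro.from_rotvec([np.pi,0,0])
    print('now',np.round(o['tool_pos'],4),'yaw %.2f tiltz %s'%(np.degrees(np.arctan2(m[1,0],m[0,0])),np.round(m[:,2],4)),'open %.4f gf %.1f'%(o['opening'],o['grip_force']),'F',np.round(o['contact_force'],1),'t',round(o['t'],2))
    print('  linear(tool,now)',np.round(m.T@(np.array([x,y,z])-o['tool_pos']),4),'rot',np.round(np.degrees((M.inv()*T).as_rotvec()),2))
E
python3 - <<'E'
from h import *
np.set_printoptions(suppress=True,precision=4)
go(.531,-.2776,.12,19.4)
im,d=load('top');P=pts('top',d)
ax=np.array([np.cos(np.radians(-10.1)),np.sin(np.radians(-10.1))]); n0=np.array([.6228,.0684])
m=(P[...,2]>.070)&(P[...,2]<.095); m[:182]=0; m[192:]=0;m[:,:210]=0;m[:,255:]=0
Q=P[m]; r=Q[:,:2]-n0; a=r@ax; b=r@np.array([-ax[1],ax[0]])
for v,u,x,y,z in sorted(zip(*np.nonzero(m),(a*1000).round(),(b*1000).round(),(Q[:,2]*1000).round())): print(v,u,x,y,z,end=' | ')
E
```

```text
now [ 0.1928 -0.5939  0.2302] yaw 17.98 tiltz [-0.0004  0.0018 -1.    ] open 0.0855 gf 0.0 F [-0.9 -0.9 -0.1] t 0.1
  linear(tool,now) [ 0.4193 -0.1963  0.1106] rot [-0.11 -0.01 -1.42]
183 223 -28.0 22.0 88.0 | 183 224 -26.0 20.0 84.0 | 183 229 -25.0 5.0 90.0 | 183 230 -26.0 2.0 93.0 | 183 231 -25.0 -1.0 94.0 | 183 232 -24.0 -3.0 88.0 | 184 223 -29.0 23.0 81.0 | 184 224 -29.0 20.0 81.0 | 184 225 -29.0 17.0 83.0 | 184 226 -30.0 13.0 92.0 | 184 227 -28.0 11.0 84.0 | 184 228 -28.0 8.0 86.0 | 184 229 -26.0 7.0 78.0 | 184 230 -27.0 3.0 87.0 | 184 231 -27.0 -0.0 87.0 | 184 232 -28.0 -4.0 93.0 | 185 224 -31.0 20.0 77.0 | 185 225 -31.0 17.0 81.0 | 185 226 -31.0 14.0 85.0 | 185 227 -30.0 12.0 79.0 | 185 228 -29.0 9.0 78.0 | 185 229 -29.0 6.0 80.0 | 185 230 -31.0 2.0 90.0 | 185 231 -29.0 -0.0 84.0 | 185 232 -28.0 -2.0 78.0 | 185 233 -28.0 -6.0 83.0 | 185 234 -28.0 -9.0 85.0 | 185 235 -28.0 -12.0 86.0 | 185 236 -27.0 -14.0 81.0 | 185 237 -27.0 -18.0 88.0 | 185 238 -27.0 -20.0 85.0 | 186 225 -35.0 16.0 87.0 | 186 226 -35.0 13.0 87.0 | 186 227 -33.0 11.0 77.0 | 186 230 -34.0 1.0 93.0 | 186 231 -32.0 -1.0 86.0 | 186 232 -31.0 -3.0 79.0 | 186 233 -30.0 -6.0 78.0 | 186 234 -30.0 -8.0 78.0 | 186 235 -29.0 -11.0 79.0 | 186 236 -31.0 -15.0 87.0 | 186 237 -28.0 -17.0 78.0 | 186 238 -29.0 -20.0 84.0 | 187 225 -37.0 16.0 83.0 | 187 226 -39.0 11.0 95.0 | 187 227 -38.0 9.0 94.0 | 187 230 -36.0 1.0 89.0 | 187 231 -35.0 -1.0 83.0 | 187 232 -34.0 -4.0 83.0 | 187 237 -30.0 -17.0 73.0 | 187 238 -30.0 -20.0 73.0 | 188 225 -41.0 14.0 89.0 | 188 226 -39.0 13.0 81.0 | 188 227 -40.0 9.0 90.0 | 188 231 -38.0 -2.0 83.0 | 188 232 -37.0 -5.0 84.0 | 189 225 -42.0 16.0 76.0 | 189 226 -42.0 13.0 79.0 | 189 227 -40.0 10.0 74.0 | 189 231 -41.0 -3.0 88.0 | 189 232 -40.0 -5.0 83.0 | 190 231 -42.0 -1.0 74.0 | 190 232 -42.0 -5.0 80.0 |
```

Request:
{"api": "jog_arm", "payload": {
  "steps": [
    {"linear":[0.035,-0.0164,0.004],"delta_rot":[0,0,-0.14],"grip":0.055},
    {"linear":[0.035,-0.0164,0.004],"delta_rot":[0,0,-0.14],"grip":0.055},
    {"linear":[0.035,-0.0164,0.004],"delta_rot":[0,0,-0.14],"grip":0.055},
    {"linear":[0.035,-0.0164,0.004],"delta_rot":[0,0,-0.14],"grip":0.055},
    {"linear":[0.035,-0.0164,0.004],"delta_rot":[0,0,-0.14],"grip":0.055},
    {"linear":[0.035,-0.0164,0.004],"delta_rot":[0,0,-0.14],"grip":0.055},
    {"linear":[0.035,-0.0164,0.004],"delta_rot":[0,0,-0.14],"grip":0.055},
    {"linear":[0.035,-0.0164,0.004],"delta_rot":[0,0,-0.14],"grip":0.055},
    {"linear":[0.035,-0.0164,0.004],"delta_rot":[0,0,-0.14],"grip":0.055},
    {"linear":[0.035,-0.0164,0.004],"delta_rot":[0,0,-0.14],"grip":0.055}
  ],
  "newtons": 30
}}

```text
t: 1.1
tool_pos: [0.473, -0.3259, 0.1907]
tool_rot: [-3.096, -0.529, 0.001]
contact_force: [-0.1, 0.2, -0.1]
opening: 0.0556
grip_force: 0.0
```

```bash
python3 -c "
from h import *
go(.531,-.2776,.12,19.4)"
```

```text
now [ 0.473  -0.3259  0.1907] yaw 19.39 tiltz [-5.e-04  4.e-04 -1.e+00] open 0.0556 gf 0.0 F [-0.1  0.2 -0.1] t 1.1
  linear(tool,now) [ 0.0708 -0.0262  0.0706] rot [-0.03  0.02 -0.01]
```

Request:
{"api": "jog_arm", "payload": {
  "steps": [
    {"linear":[0.0175,-0.0065,0.01],"delta_rot":[0,0,0],"grip":0.055},
    {"linear":[0.0175,-0.0065,0.01],"delta_rot":[0,0,0],"grip":0.055},
    {"linear":[0.0175,-0.0065,0.01],"delta_rot":[0,0,0],"grip":0.055},
    {"linear":[0.0175,-0.0065,0.02],"delta_rot":[0,0,0],"grip":0.055},
    {"linear":[0,0,0.025],"delta_rot":[0,0,0],"grip":0.055},
    {"linear":[0,0,0.025],"delta_rot":[0,0,0],"grip":0.055},
    {"linear":[0,0,0.025],"delta_rot":[0,0,0],"grip":0.055},
    {"linear":[0,0,0.02],"delta_rot":[0,0,0],"grip":0.055},
    {"linear":[0,0,0],"delta_rot":[0,0,0],"grip":0.055}
  ]
}}

```text
t: 2.0
tool_pos: [0.5269, -0.2777, 0.042]
tool_rot: [-3.091, -0.528, 0.009]
contact_force: [-0.5, -0.1, 0.1]
opening: 0.055
grip_force: 0.0
```

```bash
python3 -c "
from h import *
go(.531,-.2776,.008,19.4)
im,d=grab('scene'); 
u,v=proj('scene',[.531,-.2776,.03])[0].astype(int); print(u,v); save('c2.png',im[v-50:v+50,u-60:u+60],5)"
```

```text
now [ 0.5269 -0.2777  0.042 ] yaw 19.38 tiltz [-0.0066  0.0046 -1.    ] open 0.0550 gf 0.0 F [-0.5 -0.1  0.1] t 2.0
  linear(tool,now) [0.004  0.0015 0.034 ] rot [-0.38  0.27 -0.02]
186 215
```

View pics/c2.png

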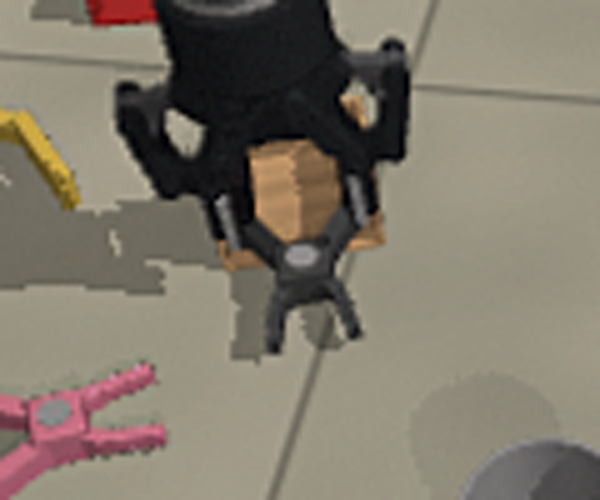

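The crop shows the open fingers at (228,220) and (357,205), straddling the black head (pivot disc at (302,255)) with the tray behind. I'll descend and grip.

Request:
{"api": "jog_arm", "payload": {
  "steps": [
    {"linear":[0.002,0.001,0.012],"delta_rot":[-0.19,0.13,0],"grip":0.055},
    {"linear":[0.002,0.0005,0.012],"delta_rot":[-0.19,0.13,0],"grip":0.055},
    {"linear":[0,0,0.01],"delta_rot":[0,0,0],"grip":0.055},
    {"linear":[0,0,0],"delta_rot":[0,0,0],"grip":0.055},
    {"linear":[0,0,0],"delta_rot":[0,0,0],"grip":0.02},
    {"linear":[0,0,0],"delta_rot":[0,0,0],"grip":0.02},
    {"linear":[0,0,0],"delta_rot":[0,0,0],"grip":0.02},
    {"linear":[0,0,0],"delta_rot":[0,0,0],"grip":0.02},
    {"linear":[0,0,0],"delta_rot":[0,0,0],"grip":0.02}
  ]
}}

```text
t: 2.95
tool_pos: [0.5344, -0.2798, 0.0128]
tool_rot: [3.091, 0.528, 0.01]
contact_force: [1.3, 0.8, 0.4]
opening: 0.0294
grip_force: 26.6
```

```bash
python3 -c "
from h import *
go(.531,-.2776,.11,19.4)"
```

```text
now [ 0.5344 -0.2798  0.0128] yaw 19.37 tiltz [ 0.0074 -0.0049 -1.    ] open 0.0294 gf 26.6 F [1.3 0.8 0.4] t 2.95
  linear(tool,now) [-0.002  -0.0025 -0.0973] rot [ 0.41 -0.31 -0.03]
```

Request:
{"api": "jog_arm", "payload": {
  "steps": [
    {"linear":[0,0,0],"delta_rot":[0.2,-0.15,0],"grip":0.02},
    {"linear":[0,0,-0.01],"delta_rot":[0.2,-0.15,0],"grip":0.02},
    {"linear":[0,0,-0.02],"delta_rot":[0,0,0],"grip":0.02},
    {"linear":[0,0,-0.02],"delta_rot":[0,0,0],"grip":0.02},
    {"linear":[0,0,-0.02],"delta_rot":[0,0,0],"grip":0.02},
    {"linear":[0,0,-0.02],"delta_rot":[0,0,0],"grip":0.02},
    {"linear":[0,0,-0.01],"delta_rot":[0,0,0],"grip":0.02},
    {"linear":[0,0,0],"delta_rot":[0,0,0],"grip":0.02}
  ],
  "newtons": 45
}}

```text
t: 3.75
tool_pos: [0.5351, -0.2806, 0.1144]
tool_rot: [3.094, 0.528, 0.003]
contact_force: [0.5, -0.0, -1.8]
opening: 0.027
grip_force: 45.4
```

```bash
python3 -c "
from h import *
go(.46,-.03,.11,-10.1)"
```

```text
now [ 0.5351 -0.2806  0.1144] yaw 19.38 tiltz [ 0.0021 -0.0022 -1.    ] open 0.0270 gf 45.4 F [ 0.5 -0.  -1.8] t 3.75
  linear(tool,now) [ 0.0123 -0.2613  0.0037] rot [ 0.14 -0.11 29.48]
```

Request:
{"api": "jog_arm", "payload": {
  "steps": [
    {"linear":[0.002,-0.03,0],"delta_rot":[0,0,0],"grip":0.02},
    {"linear":[0.002,-0.04,0],"delta_rot":[0,0,0],"grip":0.02},
    {"linear":[0.002,-0.04,0],"delta_rot":[0,0,0],"grip":0.02},
    {"linear":[0.002,-0.04,0],"delta_rot":[0,0,0],"grip":0.02},
    {"linear":[0.002,-0.04,0],"delta_rot":[0,0,0],"grip":0.02},
    {"linear":[0.002,-0.04,0],"delta_rot":[0,0,0],"grip":0.02},
    {"linear":[0,-0.031,0],"delta_rot":[0,0,7.5],"grip":0.02},
    {"linear":[0,0,0],"delta_rot":[0,0,7.5],"grip":0.02},
    {"linear":[0,0,0],"delta_rot":[0,0,7.5],"grip":0.02},
    {"linear":[0,0,0],"delta_rot":[0,0,7],"grip":0.02}
  ]
}}

```text
t: 4.75
tool_pos: [0.4578, -0.0291, 0.111]
tool_rot: [3.129, -0.284, -0.005]
contact_force: [0.3, -0.4, -2.7]
opening: 0.0267
grip_force: 51.7
```

Request:
{"api": "jog_arm", "payload": {
  "steps": [
    {"linear":[0,0,0.01],"delta_rot":[0,0,0],"grip":0.02},
    {"linear":[0,0,0.02],"delta_rot":[0,0,0],"grip":0.02},
    {"linear":[0,0,0.02],"delta_rot":[0,0,0],"grip":0.02},
    {"linear":[0,0,0.015],"delta_rot":[0,0,0],"grip":0.02},
    {"linear":[0,0,0],"delta_rot":[0,0,0],"grip":0.02},
    {"linear":[0,0,0],"delta_rot":[0,0,0],"grip":0.02}
  ]
}}

```text
t: 5.35
tool_pos: [0.458, -0.0295, 0.0464]
tool_rot: [-3.129, 0.275, 0.004]
contact_force: [0.1, 0.4, -1.4]
opening: 0.0268
grip_force: 51.6
```

```bash
python3 -c "
from h import *
go(.46,-.03,.01,-10.1)
im,d=grab('scene'); 
u,v=proj('scene',[.46,-.03,.05])[0].astype(int); print(u,v); save('c3.png',im[v-50:v+50,u-60:u+60],5)"
```

```text
now [ 0.458  -0.0295  0.0464] yaw -10.05 tiltz [-2.8e-03  5.0e-04 -1.0e+00] open 0.0268 gf 51.6 F [ 0.1  0.4 -1.4] t 5.35
  linear(tool,now) [0.0022 0.0002 0.0364] rot [0.   0.16 0.05]
286 197
```

View pics/c3.png

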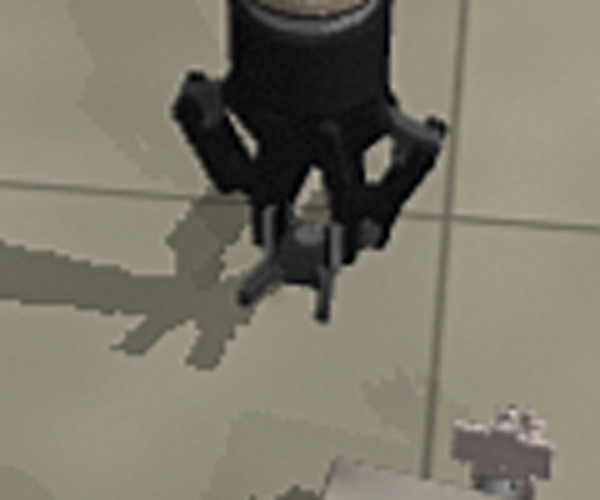

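The crop shows the pliers held by the head at (305,245), jaws at (243,298) and (322,318), level above the free counter. The clip is at (505,450). Lowering until light contact.

Request:
{"api": "jog_arm", "payload": {
  "steps": [
    {"linear":[0,0,0.012],"delta_rot":[0,0,0],"grip":0.02},
    {"linear":[0,0,0.012],"delta_rot":[0,0,0],"grip":0.02},
    {"linear":[0,0,0.008],"delta_rot":[0,0,0],"grip":0.02},
    {"linear":[0,0,0.002],"delta_rot":[0,0,0],"grip":0.02},
    {"linear":[0,0,0.001],"delta_rot":[0,0,0],"grip":0.02},
    {"linear":[0,0,0],"delta_rot":[0,0,0],"grip":0.02}
  ]
}}

```text
t: 6.0
tool_pos: [0.4605, -0.03, 0.0136]
tool_rot: [3.129, -0.277, 0.003]
contact_force: [3.2, 0.5, 5.4]
opening: 0.0273
grip_force: 53.4
```

Request:
{"api": "jog_arm", "payload": {
  "steps": [
    {"linear":[0,0,0],"delta_rot":[0,0,0],"grip":0.032},
    {"linear":[0,0,0],"delta_rot":[0,0,0],"grip":0.04},
    {"linear":[0,0,0],"delta_rot":[0,0,0],"grip":0.055},
    {"linear":[0,0,0],"delta_rot":[0,0,0],"grip":0.055},
    {"linear":[0,0,-0.01],"delta_rot":[0,0,0],"grip":0.055},
    {"linear":[0,0,-0.03],"delta_rot":[0,0,0],"grip":0.055},
    {"linear":[0,0,-0.04],"delta_rot":[0,0,0],"grip":0.0854},
    {"linear":[-0.02,0.045,-0.02],"delta_rot":[0,0,0],"grip":0.0854},
    {"linear":[-0.02,0.045,0],"delta_rot":[0,0,0],"grip":0.0854},
    {"linear":[0,0.045,0],"delta_rot":[0,0,0],"grip":0.0854}
  ]
}}

```text
t: 7.0
tool_pos: [0.3962, -0.1537, 0.1128]
tool_rot: [3.128, -0.274, 0.002]
contact_force: [1.4, -0.4, -0.8]
opening: 0.0851
grip_force: 0.0
```

Request:
{"api": "jog_arm", "payload": {
  "steps": [
    {"linear":[0,0.045,0],"delta_rot":[0,0,0],"grip":0.0854},
    {"linear":[0,0.04,0],"delta_rot":[0,0,0],"grip":0.0854},
    {"linear":[0,0,0],"delta_rot":[0,0,0],"grip":0.0854}
  ]
}}

```text
t: 7.3
tool_pos: [0.3817, -0.2407, 0.1126]
tool_rot: [3.126, -0.286, 0.001]
contact_force: [-0.2, 0.7, -0.4]
opening: 0.0855
grip_force: 0.0
```

```bash
python3 - <<'E'
from h import *
go(.4,-.02,.1,-10.1)
a,d=grab('top'); b,_=grab('scene')
u,v=proj('top',[.44,-.03,.02])[0].astype(int); U,V=proj('scene',[.44,-.03,.02])[0].astype(int); print(u-40,v-40,U-40,V-40)
save('c4.png',np.hstack([cv2.resize(a[v-40:v+40,u-40:u+40],(395,395),interpolation=2),cv2.resize(b[V-40:V+40,U-40:U+40],(395,395),interpolation=2)]))
P=pts('top',d); m=(P[...,2]>.012)&(P[...,2]<.05); w=np.zeros_like(m); w[v-40:v+40,u-40:u+40]=1; w&=m
w=cv2.morphologyEx(w.astype(np.uint8),cv2.MORPH_OPEN,np.ones((2,2)))
print(P[w>0].mean(0),np.percentile(P[w>0][:,2],[10,50,90]))
E
```

```text
now [ 0.3817 -0.2407  0.1126] yaw -10.44 tiltz [ 2.0e-04 -2.2e-03 -1.0e+00] open 0.0855 gf 0.0 F [-0.2  0.7 -0.4] t 7.3
  linear(tool,now) [-0.022  -0.2203  0.0122] rot [ 0.12 -0.03 -0.34]
229 200 247 160
[ 0.42773334 -0.02697368  0.01975771] [-0.00142216  0.02003679  0.02628517]
```

View pics/c4.png

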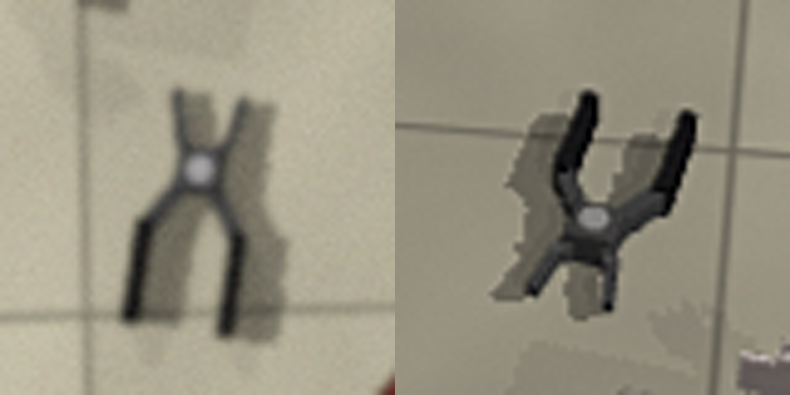

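Pliers lie flat. Left (top): pivot (200,169), tips (178,93) and (245,100), handle ends (130,320) and (227,335). Right (scene): pivot (593,217), tips (530,293) and (608,308), handle ends (590,95) and (688,115).

```bash
python3 - <<'E'
from h import *
np.set_printoptions(suppress=True,precision=4)
s=395/80
A=lambda x,y:((x+.5)/s-.5+229,(y+.5)/s-.5+200)
B=lambda x,y:((x-395+.5)/s-.5+247,(y+.5)/s-.5+160)
for n,f,p in(('top',A,[(200,169),(178,93),(245,100),(130,320),(227,335)]),('scene',B,[(593,217),(530,293),(608,308),(590,95),(688,115)])):
    pv=onplane(n,f(*p[0]),.024)[0]; t=onplane(n,[f(*q) for q in p[1:3]],.017).mean(0); h=onplane(n,[f(*q) for q in p[3:]],.024); hm=h.mean(0)
    v=pv-hm; v2=t-hm; print(n,pv,np.linalg.norm(h[0]-h[1]),np.hypot(*v[:2]),np.degrees(np.arctan2(v[1],v[0])),np.hypot(*v2[:2]),np.degrees(np.arctan2(v2[1],v2[0])),'grip',pv-60*v/np.hypot(*v[:2])*.001)
# disc centroid
for n in('top','scene'):
    im,d=load(n); u,v=proj(n,[.463,-.032,.024])[0].astype(int)
    w=im[v-6:v+7,u-6:u+7].astype(int); m=(w.min(2)>110)&(w.max(2)-w.min(2)<20) ; yy,xx=np.nonzero(m); print(n,m.sum(),onplane(n,(xx.mean()+u-6,yy.mean()+v-6),.024))
go(.4,-.02,.1,-10.1)
E
```

```text
top [ 0.4589 -0.0297  0.024 ] 0.05701863112689893 0.09315742835744235 -9.126266109171407 0.13740234226854312 -9.416843918516008 grip [ 0.3997 -0.0201  0.024 ]
scene [ 0.4561 -0.0307  0.024 ] 0.05617631889868299 0.0890173143649176 -10.705547686362225 0.1426281751913293 -9.479150371824876 grip [ 0.3971 -0.0195  0.024 ]
top 30 [[ 0.4605 -0.0274  0.024 ]]
scene 20 [[ 0.4562 -0.0305  0.024 ]]
now [ 0.3821 -0.2373  0.1117] yaw -10.24 tiltz [-0.0005  0.0004 -1.    ] open 0.0853 gf 0.0 F [-0.2  0.3  0.7] t 7.4
  linear(tool,now) [-0.0211 -0.217   0.0118] rot [-0.02  0.03 -0.14]
```

Request:
{"api": "jog_arm", "payload": {
  "steps": [
    {"linear":[-0.003,-0.03,0],"delta_rot":[0,0,0],"grip":0.0854},
    {"linear":[-0.003,-0.04,0],"delta_rot":[0,0,0],"grip":0.0854},
    {"linear":[-0.003,-0.04,0],"delta_rot":[0,0,0],"grip":0.0854},
    {"linear":[-0.003,-0.04,0],"delta_rot":[0,0,0],"grip":0.0854},
    {"linear":[-0.003,-0.04,0],"delta_rot":[0,0,0],"grip":0.0854},
    {"linear":[-0.006,-0.027,0],"delta_rot":[0,0,0],"grip":0.0854},
    {"linear":[0,0,0.02],"delta_rot":[0,0,0],"grip":0.0854},
    {"linear":[0,0,0.02],"delta_rot":[0,0,0],"grip":0.0854},
    {"linear":[0,0,0],"delta_rot":[0,0,0],"grip":0.0854},
    {"linear":[0,0,0],"delta_rot":[0,0,0],"grip":0.0854}
  ],
  "newtons": 20
}}

```text
t: 8.4
tool_pos: [0.3994, -0.0185, 0.0713]
tool_rot: [-3.129, 0.275, 0.003]
contact_force: [-0.2, -0.3, 0.0]
opening: 0.0854
grip_force: 0.0
```

```bash
python3 -c "
from h import *
go(.4,-.02,.002,-10)"
```

```text
now [ 0.3994 -0.0185  0.0713] yaw -10.03 tiltz [-1.6e-03  5.0e-04 -1.0e+00] open 0.0854 gf 0.0 F [-0.2 -0.3  0. ] t 8.4
  linear(tool,now) [0.001  0.0014 0.0693] rot [-0.01  0.09 -0.03]
```

Request:
{"api": "jog_arm", "payload": {
  "steps": [
    {"linear":[0.001,0.0015,0.02],"delta_rot":[0,0,0],"grip":0.0854},
    {"linear":[0,0,0.02],"delta_rot":[0,0,0],"grip":0.0854},
    {"linear":[0,0,0.015],"delta_rot":[0,0,0],"grip":0.0854},
    {"linear":[0,0,0.008],"delta_rot":[0,0,0],"grip":0.0854},
    {"linear":[0,0,0.006],"delta_rot":[0,0,0],"grip":0.0854},
    {"linear":[0,0,0],"delta_rot":[0,0,0],"grip":0.075},
    {"linear":[0,0,0],"delta_rot":[0,0,0],"grip":0.068},
    {"linear":[0,0,0],"delta_rot":[0,0,0],"grip":0.06},
    {"linear":[0,0,0],"delta_rot":[0,0,0],"grip":0.06},
    {"linear":[0,0,0],"delta_rot":[0,0,0],"grip":0.06}
  ]
}}

```text
t: 9.4
tool_pos: [0.402, -0.0213, 0.0045]
tool_rot: [3.129, -0.277, 0.002]
contact_force: [-3.4, 1.4, 9.0]
opening: 0.0604
grip_force: 16.8
```

```bash
python3 -c "
from h import *
go(.4,-.02,.002,-10)"
```

```text
now [ 0.402  -0.0213  0.0045] yaw -10.12 tiltz [ 1.4e-03 -2.0e-04 -1.0e+00] open 0.0604 gf 16.8 F [-3.4  1.4  9. ] t 9.4
  linear(tool,now) [-0.0022 -0.0009  0.0025] rot [-0.   -0.08 -0.12]
```

Request:
{"api": "jog_arm", "payload": {
  "steps": [
    {"linear":[0,0,-0.005],"delta_rot":[0,0,0],"grip":0.06},
    {"linear":[0,0,-0.01],"delta_rot":[0,0,0],"grip":0.06},
    {"linear":[0,0,-0.02],"delta_rot":[0,0,0],"grip":0.06},
    {"linear":[0,0,-0.02],"delta_rot":[0,0,0],"grip":0.06},
    {"linear":[0,0,-0.02],"delta_rot":[0,0,0],"grip":0.06},
    {"linear":[0,0,-0.012],"delta_rot":[0,0,0],"grip":0.06},
    {"linear":[0,0,0],"delta_rot":[0,0,0],"grip":0.06},
    {"linear":[0,0,0],"delta_rot":[0,0,0],"grip":0.06}
  ]
}}

```text
t: 10.2
tool_pos: [0.4003, -0.021, 0.0889]
tool_rot: [-3.129, 0.277, 0.002]
contact_force: [0.5, -0.2, -2.2]
opening: 0.0603
grip_force: 13.3
```

```bash
python3 - <<'E'
from h import *
np.set_printoptions(suppress=True,precision=4)
go(.4,-.02,.09,-10)
o=ctrl.get_obs(); p=o['tool_pos']; ax=np.array([np.cos(np.radians(-10)),np.sin(np.radians(-10)),0])
a,d=grab('top'); b,e=grab('scene'); X=p+ax*.07; X[2]=.1
u,v=proj('top',X)[0].astype(int); U,V=proj('scene',X)[0].astype(int); print(u-40,v-40,U-40,V-40)
save('c5.png',np.hstack([cv2.resize(a[v-40:v+40,u-40:u+40],(395,395),interpolation=2),cv2.resize(b[V-40:V+40,U-40:U+40],(395,395),interpolation=2)]))
for n,im,D in(('top',a,d),('scene',b,e)):
    P=pts(n,D); m=(P[...,2]>.05)&(P[...,2]<.14)&(im.max(2)<210); r=P-p; al=r@ax; la=r@np.array([-ax[1],ax[0],0])
    for lo in range(20,115,10):
        k=m&(al>lo*.001)&(al<(lo+10)*.001)&(abs(la)<.03)
        if k.sum(): print(n,lo,k.sum(),'z',np.percentile(P[k][:,2],[20,50,80]),'lat',np.percentile(la[k],[5,50,95]))
E
```

```text
now [ 0.4003 -0.021   0.0889] yaw -10.12 tiltz [-0.0011  0.0001 -1.    ] open 0.0603 gf 13.3 F [ 0.5 -0.2 -2.2] t 10.2
  linear(tool,now) [-0.0005 -0.0009 -0.0011] rot [ 0.    0.06 -0.12]
229 187 245 146
top 60 10 z [0.1073 0.1089 0.11  ] lat [-0.0112 -0.0014  0.0083]
top 70 25 z [0.0983 0.1025 0.1068] lat [-0.0143  0.0047  0.0168]
top 80 19 z [0.0986 0.1008 0.1036] lat [-0.0161 -0.0105  0.0182]
top 90 20 z [0.098  0.101  0.1031] lat [-0.0175  0.0134  0.0199]
top 100 16 z [0.0982 0.1003 0.1023] lat [-0.0182  0.0011  0.0212]
scene 20 47 z [0.0974 0.1027 0.1072] lat [-0.0295  0.0211  0.029 ]
scene 30 46 z [0.0976 0.1018 0.1035] lat [-0.0239  0.0135  0.0244]
scene 40 30 z [0.0957 0.1019 0.1069] lat [-0.0185  0.0126  0.0193]
scene 50 37 z [0.1053 0.1082 0.1095] lat [-0.0131  0.0028  0.014 ]
scene 60 47 z [0.1047 0.1074 0.1093] lat [-0.0118  0.0014  0.0132]
scene 70 69 z [0.0951 0.1007 0.1037] lat [-0.0145 -0.0028  0.0135]
scene 80 25 z [0.0989 0.1003 0.1019] lat [-0.018  -0.0108  0.0175]
scene 90 25 z [0.0969 0.0999 0.1021] lat [-0.0186 -0.0138  0.0193]
scene 100 29 z [0.0942 0.0983 0.1011] lat [-0.0209  0.0135  0.0196]
```

View pics/c5.png

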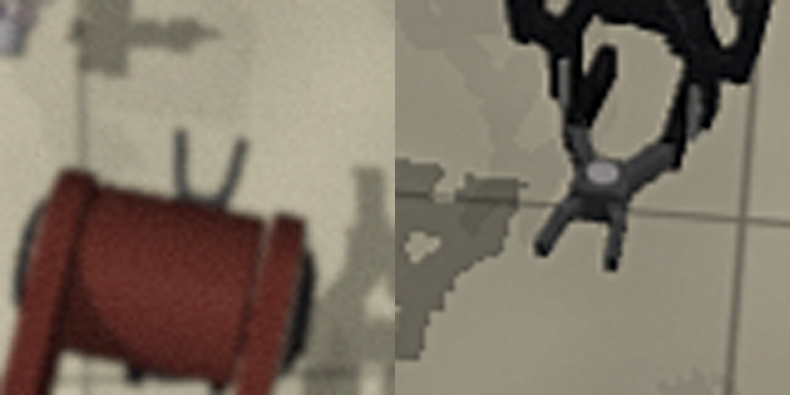

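Pliers are held level: pivot in the scene half at (603,172), jaws at (545,250) and (612,265), head top 108 mm, jaw tops about 100 mm, which matches expectation. Now refine the clip's lateral position from both views.

```bash
python3 - <<'E'
from h import *
np.set_printoptions(suppress=True,precision=4)
ax=np.array([np.cos(np.radians(-10.1)),np.sin(np.radians(-10.1)),0]); lt=np.array([-ax[1],ax[0],0]); n0=np.array([.6228,.0684,.045])
for n in('top','scene'):
    im,D=load(n); P=pts(n,D); r=P-n0; a=r@ax*1e3; b=r@lt*1e3; z=P[...,2]*1e3
    k=(a>-50)&(a<-10)&(abs(b)<40)&(z>62)&(z<100)
    print(n,k.sum(),'all b',np.percentile(b[k],[0,2,98,100]),'z',np.percentile(z[k],[2,98]))
    for lo in range(-46,-16,3):
        q=k&(a>=lo)&(a<lo+3)
        if q.sum(): print(lo,q.sum(),np.sort(b[q]).round().astype(int).tolist())
# block edges in top (height) for lateral/yaw
go(*(n0+ax*-.170+lt*.0023)[:2],.085,-10.1); print('stage2 TCP',n0+ax*-.145+lt*.0023)
E
```

```text
top 74 all b [-20.1556 -19.7657  22.9495  24.2737] z [64.3667 96.6274]
-46 1 [-4]
-43 9 [-4, -2, -1, 2, 10, 10, 13, 15, 16]
-40 6 [-4, -1, 8, 9, 11, 12]
-37 9 [-5, -4, -4, -2, 0, 1, 4, 9, 16]
-34 9 [-17, -4, 0, 10, 11, 14, 14, 16, 17]
-31 25 [-20, -20, -17, -15, -15, -13, -12, -10, -8, -6, -6, -4, -4, 0, 5, 8, 10, 11, 11, 14, 17, 20, 21, 23, 24]
-28 12 [-20, -17, -12, -8, -4, 0, 2, 5, 6, 9, 20, 22]
-25 3 [-3, 0, 3]
scene 188 all b [-23.3333 -21.4231  21.9859  22.9391] z [62.6696 93.8156]
-43 1 [15]
-40 5 [-6, -4, 9, 10, 13]
-37 14 [-5, -3, -1, 6, 6, 8, 8, 9, 11, 11, 11, 13, 14, 16]
-34 7 [-5, -1, 0, 1, 2, 2, 12]
-31 17 [-23, -17, -15, -13, -11, -9, -8, -5, -2, 6, 10, 12, 12, 14, 17, 18, 19]
-28 119 [-23, -22, -21, -21, -21, -21, -21, -20, -20, -19, -19, -19, -19, -18, -18, -18, -17, -16, -16, -16, -16, -15, -14, -14, -14, -14, -13, -13, -12, -12, -12, -12, -11, -11, -11, -10, -10, -9, -9, -9, -9, -7, -7, -7, -7, -6, -6, -5, -5, -5, -4, -4, -3, -2, -2, 0, 0, 1, 1, 1, 2, 2, 3, 3, 3, 3, 4, 4, 5, 5, 5, 5, 6, 6, 6, 7, 7, 8, 8, 8, 8, 9, 9, 9, 9, 10, 10, 11, 11, 11, 12, 12, 13, 13, 13, 13, 14, 14, 15, 15, 15, 15, 16, 16, 16, 17, 17, 18, 18, 19, 19, 20, 20, 20, 22, 22, 22, 23, 23]
-25 24 [-20, -16, -6, -5, -3, -3, -3, -2, -1, -1, -1, 0, 0, 1, 2, 2, 2, 4, 4, 19, 21, 21, 22, 23]
-22 1 [-5]
now [ 0.3996 -0.0208  0.088 ] yaw -10.12 tiltz [-0.0031  0.0006 -1.    ] open 0.0605 gf 13.3 F [-0.7  0.4 -2. ] t 10.3
  linear(tool,now) [ 0.034  -0.1293  0.0029] rot [-0.    0.18 -0.02]
stage2 TCP [0.4805 0.0961 0.045 ]
```

Request:
{"api": "jog_arm", "payload": {
  "steps": [
    {"linear":[0.006,-0.02,0],"delta_rot":[0,0,0],"grip":0.0605},
    {"linear":[0.007,-0.027,0],"delta_rot":[0,0,0],"grip":0.0605},
    {"linear":[0.007,-0.027,0],"delta_rot":[0,0,0],"grip":0.0605},
    {"linear":[0.007,-0.027,0],"delta_rot":[0,0,0],"grip":0.0605},
    {"linear":[0.005,-0.02,0],"delta_rot":[0,0,0],"grip":0.0605},
    {"linear":[0.002,-0.008,0],"delta_rot":[0,0,0],"grip":0.0605},
    {"linear":[0,0,0.008],"delta_rot":[0,0,0],"grip":0.0605},
    {"linear":[0,0,0.008],"delta_rot":[0,0,0],"grip":0.0605},
    {"linear":[0,0,0],"delta_rot":[0,0,0],"grip":0.0605},
    {"linear":[0,0,0],"delta_rot":[0,0,0],"grip":0.0605}
  ]
}}

```text
t: 11.3
tool_pos: [0.4559, 0.0993, 0.0723]
tool_rot: [3.129, -0.279, -0.004]
contact_force: [0.2, -0.0, -1.4]
opening: 0.0604
grip_force: 13.2
```

```bash
cat >> h.py <<'E'
AX=np.array([np.cos(np.radians(-10.1)),np.sin(np.radians(-10.1)),0]); LT=np.array([-AX[1],AX[0],0]); N0=np.array([.6228,.0684,.0])
def ab():
    o=ctrl.get_obs(); r=o['tool_pos']-N0; F=o['contact_force']
    print('TCP a %.1f b %.1f mm'%(r@AX*1e3,r@LT*1e3),'Fa %.1f Fb %.1f'%(F@AX,F@LT))
E
python3 - <<'E'
from h import *
np.set_printoptions(suppress=True,precision=1)
go(*(N0+AX*-.170+LT*.0023)[:2],.0655,-10.1); ab()
p=ctrl.get_obs()['tool_pos']
for n in('top','scene'):
    im,D=grab(n); P=pts(n,D); r=P-N0; a=r@AX*1e3; b=r@LT*1e3; z=P[...,2]*1e3
    for lo in range(-90,-54,6):
        k=(a>lo)&(a<=lo+6)&(abs(b)<30)&(z>60)&(z<100)
        if k.sum(): print(n,lo,'b',b[k].min(),b[k].max(),'z',np.median(z[k]))
im,_=load('scene'); u,v=proj('scene',N0+AX*-.05+[0,0,.07])[0].astype(int); save('c6.png',im[v-40:v+40,u-50:u+50],6)
E
```

```text
now [0.5 0.1 0.1] yaw -10.19 tiltz [-0. -0. -1.] open 0.0604 gf 13.2 F [ 0.2 -0.  -1.4] t 11.3
  linear(tool,now) [-0. -0.  0.] rot [ 0.   0.1 -0.1]
TCP a -169.7 b 1.1 mm Fa 0.2 Fb -0.0
top -90 b 12.905263355028884 19.1126019746259 z 86.4748477059527
top -84 b -17.390700170417425 20.416414036370135 z 83.35613429330266
top -78 b -18.53623130922231 20.783134652501303 z 83.67075654477458
top -72 b -18.688337376170754 21.654893433240698 z 84.02132195390962
top -66 b -17.760246689244678 22.3014925080814 z 86.14462835989914
scene -90 b -16.620498044560225 17.375138488739776 z 84.82837568257038
scene -84 b -17.304997910298802 17.95837561076001 z 86.22542861863931
scene -78 b -18.541023810433423 19.317846501583784 z 86.64459590702823
scene -72 b -19.25790668929268 20.402911444517542 z 85.8310355032974
scene -66 b -20.62017692236671 21.88318594057389 z 81.18099702772273
```

View pics/c6.png

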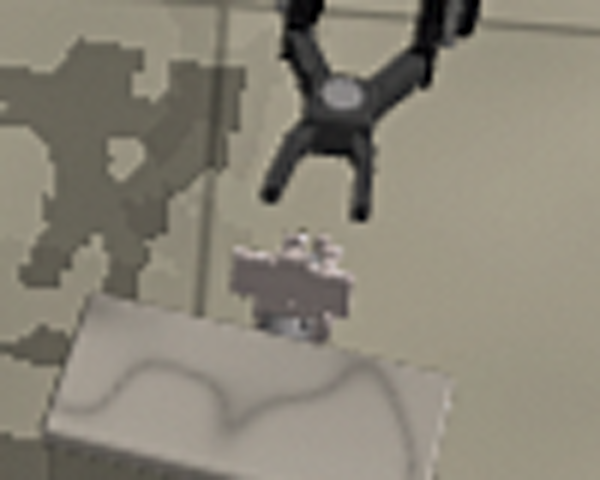

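Jaw tips are at (270,198) and (362,212), the clip ears at (300,245) and (325,245), plate at (290,275). Relative to the clip, the jaws need 2.2 mm more to +y and 7 mm down, then forward.

Request:
{"api": "jog_arm", "payload": {
  "steps": [
    {"linear":[0,-0.0022,0.007],"delta_rot":[0,0.1,-0.1],"grip":0.0605},
    {"linear":[0,0,0],"delta_rot":[0,0,0],"grip":0.0605},
    {"linear":[0.005,0,0],"delta_rot":[0,0,0],"grip":0.0605},
    {"linear":[0.006,0,0],"delta_rot":[0,0,0],"grip":0.0605},
    {"linear":[0.005,0,0],"delta_rot":[0,0,0],"grip":0.0605},
    {"linear":[0.004,0,0],"delta_rot":[0,0,0],"grip":0.0605},
    {"linear":[0.002,0,0],"delta_rot":[0,0,0],"grip":0.0605},
    {"linear":[0,0,0],"delta_rot":[0,0,0],"grip":0.0605}
  ]
}}

```text
t: 12.2
tool_pos: [0.4791, 0.0983, 0.0663]
tool_rot: [3.129, -0.275, 0.001]
contact_force: [0.3, -0.1, -1.1]
opening: 0.0602
grip_force: 13.3
```

```bash
python3 - <<'E'
from h import *
go(*(N0+AX*-.146+LT*.0033)[:2],.0655,-10.1); ab()
im,_=grab('scene'); u,v=proj('scene',N0+AX*-.04+[0,0,.07])[0].astype(int); save('c7.png',im[v-30:v+30,u-40:u+40],9)
E
```

```text
now [0.4791 0.0983 0.0663] yaw -10.03 tiltz [ 9.e-04 -2.e-04 -1.e+00] open 0.0602 gf 13.3 F [ 0.3 -0.1 -1.1] t 12.2
  linear(tool,now) [0.0007 0.0009 0.0008] rot [ 0.   -0.05  0.07]
TCP a -146.7 b 4.2 mm Fa 0.3 Fb -0.0
```

View pics/c7.png

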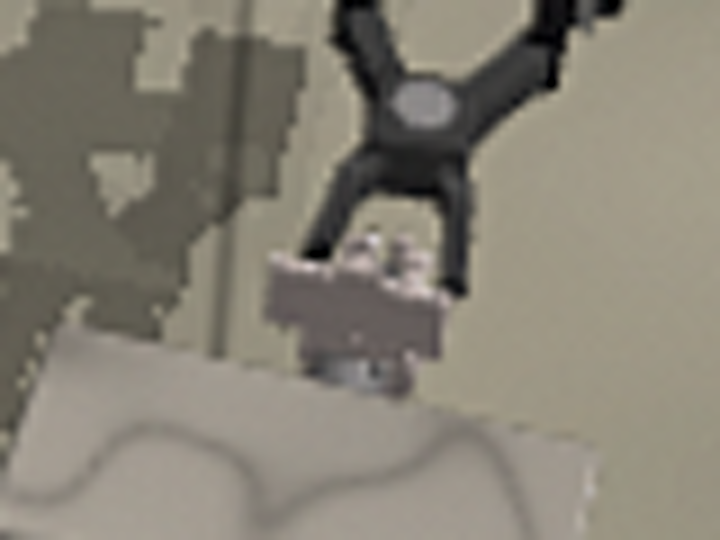

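Both ears are between the jaws (ears at (365,245) and (405,265); jaw tips at (315,255) and (455,290)). The tips are just short of the plate. Pushing now.

Request:
{"api": "jog_arm", "payload": {
  "steps": [
    {"linear":[0.003,0.001,0],"delta_rot":[0,0,0],"grip":0.0605},
    {"linear":[0.003,0,0],"delta_rot":[0,0,0],"grip":0.0605},
    {"linear":[0.003,0,0],"delta_rot":[0,0,0],"grip":0.0605},
    {"linear":[0.003,0,0],"delta_rot":[0,0,0],"grip":0.0605},
    {"linear":[0,0,0],"delta_rot":[0,0,0],"grip":0.0605}
  ]
}}

```text
t: 12.75
tool_pos: [0.4904, 0.0952, 0.0661]
tool_rot: [3.129, -0.274, 0.0]
contact_force: [-0.5, 0.3, -1.7]
opening: 0.0605
grip_force: 13.6
```

Request:
{"api": "jog_arm", "payload": {
  "steps": [
    {"linear":[0.002,0,0],"delta_rot":[0,0,0],"grip":0.0605},
    {"linear":[0.002,0,0],"delta_rot":[0,0,0],"grip":0.0605},
    {"linear":[0,0,0],"delta_rot":[0,0,0],"grip":0.0605}
  ]
}}

```text
t: 13.05
tool_pos: [0.4944, 0.0945, 0.0662]
tool_rot: [3.129, -0.274, 0.001]
contact_force: [-1.6, 0.6, -2.2]
opening: 0.0609
grip_force: 14.0
```

```bash
python3 - <<'E'
from h import *
go(*(N0+AX*-.126+LT*.0033)[:2],.0655,-10.1); ab()
E
```

```text
now [0.4944 0.0945 0.0662] yaw -10.02 tiltz [ 8.e-04 -2.e-04 -1.e+00] open 0.0609 gf 14.0 F [-1.6  0.6 -2.2] t 13.05
  linear(tool,now) [ 0.005  -0.0001  0.0007] rot [ 0.01 -0.05  0.08]
TCP a -131.0 b 3.2 mm Fa -1.7 Fb 0.3
```

Request:
{"api": "jog_arm", "payload": {
  "steps": [
    {"linear":[0.002,0,0],"delta_rot":[0,0,0],"grip":0.0605},
    {"linear":[0.002,0,0],"delta_rot":[0,0,0],"grip":0.0605},
    {"linear":[0,0,0],"delta_rot":[0,0,0],"grip":0.0605}
  ]
}}

```text
t: 13.35
tool_pos: [0.4986, 0.0938, 0.0663]
tool_rot: [3.129, -0.274, 0.002]
contact_force: [-0.8, 0.4, -2.0]
opening: 0.0604
grip_force: 13.9
```

Request:
{"api": "jog_arm", "payload": {
  "steps": [
    {"linear":[0.002,0,0],"delta_rot":[0,0,0],"grip":0.0605},
    {"linear":[0.001,0,0],"delta_rot":[0,0,0],"grip":0.0605},
    {"linear":[0,0,0],"delta_rot":[0,0,0],"grip":0.0605}
  ]
}}

```text
t: 13.65
tool_pos: [0.5014, 0.0933, 0.0663]
tool_rot: [3.129, -0.274, 0.002]
contact_force: [-1.5, 0.7, -2.3]
opening: 0.061
grip_force: 14.0
```

Request:
{"api": "jog_arm", "payload": {
  "steps": [
    {"linear":[0.002,0,0],"delta_rot":[0,0,0],"grip":0.0605},
    {"linear":[0.001,0,0],"delta_rot":[0,0,0],"grip":0.0605},
    {"linear":[0,0,0],"delta_rot":[0,0,0],"grip":0.0605}
  ]
}}

```text
t: 13.95
tool_pos: [0.5044, 0.0928, 0.0663]
tool_rot: [3.129, -0.274, 0.002]
contact_force: [-2.0, -0.7, -1.9]
opening: 0.0608
grip_force: 14.1
```

Request:
{"api": "jog_arm", "payload": {
  "steps": [
    {"linear":[0.0015,0,0],"delta_rot":[0,0,0],"grip":0.0605},
    {"linear":[0.0015,0,0],"delta_rot":[0,0,0],"grip":0.0605},
    {"linear":[0,0,0],"delta_rot":[0,0,0],"grip":0.0605}
  ]
}}

```text
t: 14.25
tool_pos: [0.5074, 0.0922, 0.0663]
tool_rot: [3.129, -0.275, 0.002]
contact_force: [-2.2, -1.4, -2.3]
opening: 0.0605
grip_force: 14.1
```

Request:
{"api": "jog_arm", "payload": {
  "steps": [
    {"linear":[0.0015,0,0],"delta_rot":[0,0,0],"grip":0.0605},
    {"linear":[0.001,0,0],"delta_rot":[0,0,0],"grip":0.0605},
    {"linear":[0,0,0],"delta_rot":[0,0,0],"grip":0.0605}
  ]
}}

```text
t: 14.55
tool_pos: [0.5098, 0.0918, 0.0663]
tool_rot: [3.129, -0.274, 0.002]
contact_force: [-1.3, -0.2, -1.5]
opening: 0.0603
grip_force: 14.2
```

```bash
python3 - <<'E'
from h import *
go(*(N0+AX*-.126+LT*.0033)[:2],.0655,-10.1); ab()
np.set_printoptions(suppress=True,precision=1)
for n in('top','scene'):
    im,D=grab(n); P=pts(n,D); r=P-N0; a=r@AX*1e3; b=r@LT*1e3; z=P[...,2]*1e3
    k=(a>-50)&(a<15)&(abs(b)<28)&(z>60)&(z<95)&(im.min(2)>95)
    h,e=np.histogram(a[k],np.arange(-50,15,3)); print(n,dict(zip(e[:-1].astype(int).tolist(),h.tolist())))
E
```

```text
now [0.5098 0.0918 0.0663] yaw -10.03 tiltz [ 1.2e-03 -2.0e-04 -1.0e+00] open 0.0603 gf 14.2 F [-1.3 -0.2 -1.5] t 14.55
  linear(tool,now) [-0.0106 -0.0001  0.0008] rot [ 0.   -0.07  0.07]
TCP a -115.4 b 3.2 mm Fa -1.3 Fb -0.5
top {-50: 0, -47: 0, -44: 0, -41: 0, -38: 0, -35: 0, -32: 0, -29: 0, -26: 0, -23: 0, -20: 1, -17: 3, -14: 4, -11: 9, -8: 26, -5: 10, -2: 1, 1: 1, 4: 2, 7: 2, 10: 4}
scene {-50: 1, -47: 1, -44: 1, -41: 0, -38: 0, -35: 0, -32: 0, -29: 0, -26: 0, -23: 0, -20: 2, -17: 8, -14: 13, -11: 8, -8: 20, -5: 25, -2: 4, 1: 0, 4: 0, 7: 0, 10: 0}
```

Request:
{"api": "jog_arm", "payload": {
  "steps": [
    {"linear":[0.001,0,0],"delta_rot":[0,0,0],"grip":0.0605},
    {"linear":[0.001,0,0],"delta_rot":[0,0,0],"grip":0.0605},
    {"linear":[0,0,0],"delta_rot":[0,0,0],"grip":0.0605}
  ]
}}

```text
t: 14.95
tool_pos: [0.5117, 0.0915, 0.0663]
tool_rot: [3.129, -0.274, 0.002]
contact_force: [-1.4, -0.9, -2.2]
opening: 0.0606
grip_force: 14.3
```

Request:
{"api": "jog_arm", "payload": {
  "steps": [
    {"linear":[0.001,0,0],"delta_rot":[0,0,0],"grip":0.0605},
    {"linear":[0.001,0,0],"delta_rot":[0,0,0],"grip":0.0605},
    {"linear":[0,0,0],"delta_rot":[0,0,0],"grip":0.0605}
  ]
}}

```text
t: 15.25
tool_pos: [0.5137, 0.0911, 0.0663]
tool_rot: [3.129, -0.274, 0.002]
contact_force: [-2.3, -0.3, -2.2]
opening: 0.0604
grip_force: 14.3
```

Request:
{"api": "jog_arm", "payload": {
  "steps": [
    {"linear":[0.001,0,0],"delta_rot":[0,0,0],"grip":0.0605},
    {"linear":[0.001,0,0],"delta_rot":[0,0,0],"grip":0.0605},
    {"linear":[0,0,0],"delta_rot":[0,0,0],"grip":0.0605}
  ]
}}

```text
t: 15.55
tool_pos: [0.5142, 0.0911, 0.0655]
tool_rot: [-3.13, 0.274, 0.004]
contact_force: [-5.3, 0.5, -2.2]
opening: 0.0604
grip_force: 15.9
```

Request:
{"api": "jog_arm", "payload": {
  "steps": [
    {"linear":[0.001,0,0],"delta_rot":[0,0,0],"grip":0.0605},
    {"linear":[0.001,0,0],"delta_rot":[0,0,0],"grip":0.0605},
    {"linear":[0,0,0],"delta_rot":[0,0,0],"grip":0.0605}
  ]
}}

```text
t: 15.85
tool_pos: [0.5144, 0.091, 0.0646]
tool_rot: [-3.129, 0.274, 0.011]
contact_force: [-8.7, 1.4, -0.0]
opening: 0.0605
grip_force: 17.4
```

Force climbed sharply with no further travel, so the clip is home at about 27 mm of travel. I'll ease the push slightly, then squeeze in stages.

Request:
{"api": "jog_arm", "payload": {
  "steps": [
    {"linear":[-0.001,0,0],"delta_rot":[0,0,0],"grip":0.057},
    {"linear":[-0.0005,0,-0.0005],"delta_rot":[0,0,0],"grip":0.055},
    {"linear":[0,0,-0.0005],"delta_rot":[0,0,0],"grip":0.053},
    {"linear":[0,0,0],"delta_rot":[0,0,0],"grip":0.053},
    {"linear":[0,0,0],"delta_rot":[0,0,0],"grip":0.053}
  ],
  "newtons": 30
}}

```text
t: 16.35
tool_pos: [0.5115, 0.0909, 0.0648]
tool_rot: [3.128, -0.275, -0.017]
contact_force: [-12.8, 0.7, -1.0]
opening: 0.0535
grip_force: 22.6
```

```bash
python3 - <<'E'
from h import *
go(*(N0+AX*-.1105+LT*.0033)[:2],.0655,-10.1); ab()
E
```

```text
now [0.5115 0.0909 0.0648] yaw -10.05 tiltz [-1.060e-02 -1.000e-04 -9.999e-01] open 0.0535 gf 22.6 F [-12.8   0.7  -1. ] t 16.35
  linear(tool,now) [ 0.0031 -0.0007 -0.0007] rot [0.11 0.6  0.05]
TCP a -113.6 b 2.6 mm Fa -12.7 Fb -1.6
```

Request:
{"api": "jog_arm", "payload": {
  "steps": [
    {"linear":[-0.001,0,0],"delta_rot":[0,0,0],"grip":0.053},
    {"linear":[-0.001,0,0],"delta_rot":[0,0,0],"grip":0.053},
    {"linear":[0,0,0],"delta_rot":[0,0,0],"grip":0.051},
    {"linear":[0,0,0],"delta_rot":[0,0,0],"grip":0.051}
  ]
}}

```text
t: 16.75
tool_pos: [0.5107, 0.0911, 0.0655]
tool_rot: [3.129, -0.275, -0.012]
contact_force: [-11.2, -0.0, -0.4]
opening: 0.0512
grip_force: 21.1
```

```bash
python3 - <<'E'
from h import *
go(*(N0+AX*-.1105+LT*.0033)[:2],.0655,-10.1); ab()
E
```

```text
now [0.5107 0.0911 0.0655] yaw -10.05 tiltz [-7.6e-03 -3.0e-04 -1.0e+00] open 0.0512 gf 21.1 F [-11.2  -0.   -0.4] t 16.75
  linear(tool,now) [ 0.0039 -0.0006 -0.0001] rot [0.09 0.43 0.05]
TCP a -114.4 b 2.7 mm Fa -11.0 Fb -2.0
```

Request:
{"api": "jog_arm", "payload": {
  "steps": [
    {"linear":[-0.001,0.001,0],"delta_rot":[0,0,0],"grip":0.051},
    {"linear":[-0.0005,0,-0.0005],"delta_rot":[0,0,0],"grip":0.0495},
    {"linear":[0,0,0],"delta_rot":[0,0,0],"grip":0.0495}
  ]
}}

```text
t: 17.05
tool_pos: [0.51, 0.0905, 0.0665]
tool_rot: [3.129, -0.275, -0.008]
contact_force: [-7.2, 0.2, -0.8]
opening: 0.05
grip_force: 20.1
```

Request:
{"api": "jog_arm", "payload": {
  "steps": [
    {"linear":[0,0.0005,0],"delta_rot":[0,0,0],"grip":0.048},
    {"linear":[0,0,0],"delta_rot":[0,0,0],"grip":0.048}
  ]
}}

```text
t: 17.25
tool_pos: [0.5094, 0.0904, 0.0663]
tool_rot: [-3.129, 0.274, 0.01]
contact_force: [-8.7, 1.0, -1.4]
opening: 0.0486
grip_force: 21.5
```

```bash
python3 - <<'E'
from h import *
go(*(N0+AX*-.1105+LT*.0033)[:2],.0655,-10.1); ab()
E
```

```text
now [0.5094 0.0904 0.0663] yaw -10.02 tiltz [-6.2e-03  8.0e-04 -1.0e+00] open 0.0486 gf 21.5 F [-8.7  1.  -1.4] t 17.25
  linear(tool,now) [ 0.005  -0.0015  0.0007] rot [0.02 0.36 0.08]
TCP a -115.5 b 1.8 mm Fa -8.8 Fb -0.6
```

Request:
{"api": "jog_arm", "payload": {
  "steps": [
    {"linear":[-0.0005,0.0003,0],"delta_rot":[0,0,0],"grip":0.047},
    {"linear":[0,0,0],"delta_rot":[0,0,0],"grip":0.047}
  ]
}}

```text
t: 17.45
tool_pos: [0.5091, 0.0903, 0.0664]
tool_rot: [-3.129, 0.274, 0.009]
contact_force: [-8.6, 1.1, -1.1]
opening: 0.0473
grip_force: 21.8
```

Request:
{"api": "jog_arm", "payload": {
  "steps": [
    {"linear":[-0.0005,0.0003,0],"delta_rot":[0,0,0],"grip":0.046},
    {"linear":[0,0,0],"delta_rot":[0,0,0],"grip":0.046}
  ]
}}

```text
t: 17.65
tool_pos: [0.5087, 0.0903, 0.0665]
tool_rot: [-3.129, 0.274, 0.009]
contact_force: [-8.7, 2.0, -0.9]
opening: 0.0465
grip_force: 21.9
```

Request:
{"api": "jog_arm", "payload": {
  "steps": [
    {"linear":[0,0.0003,0],"delta_rot":[0,0,0],"grip":0.045},
    {"linear":[0,0,0],"delta_rot":[0,0,0],"grip":0.045}
  ]
}}

```text
t: 17.85
tool_pos: [0.5083, 0.0899, 0.0663]
tool_rot: [-3.129, 0.274, 0.01]
contact_force: [-9.2, 2.7, -1.9]
opening: 0.0457
grip_force: 21.6
```

Request:
{"api": "jog_arm", "payload": {
  "steps": [
    {"linear":[0,0,0],"delta_rot":[0,0,0],"grip":0.044},
    {"linear":[0,0,0],"delta_rot":[0,0,0],"grip":0.044}
  ]
}}

```text
t: 18.05
tool_pos: [0.5079, 0.0897, 0.066]
tool_rot: [-3.13, 0.274, 0.011]
contact_force: [-9.4, 1.0, -1.7]
opening: 0.0446
grip_force: 19.3
```

```bash
python3 - <<'E'
from h import *
go(*(N0+AX*-.1105+LT*.0033)[:2],.0655,-10.1); ab()
im,_=grab('scene'); u,v=proj('scene',N0+AX*-.02+[0,0,.07])[0].astype(int)
save('c8.png',im[v-30:v+30,u-40:u+40],9)
E
```

```text
now [0.5079 0.0897 0.066 ] yaw -10.01 tiltz [-7.3e-03  7.0e-04 -1.0e+00] open 0.0446 gf 19.3 F [-9.4  1.  -1.7] t 18.05
  linear(tool,now) [ 0.0064 -0.0025  0.0005] rot [0.03 0.42 0.09]
TCP a -116.9 b 0.8 mm Fa -9.4 Fb -0.7
```

View pics/c8.png

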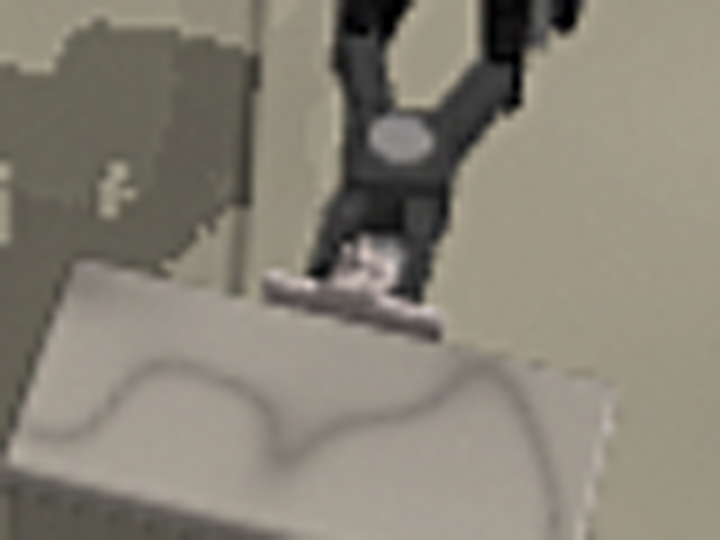

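The jaws now hug the two ears at (365,260) against the plate. The clip looks nearly shut, and the force eased from 21.6 to 19.3. A little further for certainty.

Request:
{"api": "jog_arm", "payload": {
  "steps": [
    {"linear":[0,0,0],"delta_rot":[0,0,0],"grip":0.0432},
    {"linear":[0,0,0],"delta_rot":[0,0,0],"grip":0.0432}
  ]
}}

```text
t: 18.3
tool_pos: [0.5077, 0.0896, 0.0659]
tool_rot: [3.129, -0.274, -0.012]
contact_force: [-10.1, 0.5, -1.7]
opening: 0.0438
grip_force: 20.2
```

Request:
{"api": "jog_arm", "payload": {
  "steps": [
    {"linear":[0,0,0],"delta_rot":[0,0,0],"grip":0.0427},
    {"linear":[0,0,0],"delta_rot":[0,0,0],"grip":0.0427}
  ]
}}

```text
t: 18.5
tool_pos: [0.5075, 0.0895, 0.0658]
tool_rot: [3.129, -0.274, -0.013]
contact_force: [-10.2, 1.0, -1.9]
opening: 0.0433
grip_force: 20.8
```

Request:
{"api": "jog_arm", "payload": {
  "steps": [
    {"linear":[0,0,0],"delta_rot":[0,0,0],"grip":0.047},
    {"linear":[0,0,0],"delta_rot":[0,0,0],"grip":0.052},
    {"linear":[0,0,0],"delta_rot":[0,0,0],"grip":0.057},
    {"linear":[0,0,0],"delta_rot":[0,0,0],"grip":0.0605},
    {"linear":[0,0,0],"delta_rot":[0,0,0],"grip":0.0605}
  ]
}}

```text
t: 19.0
tool_pos: [0.5121, 0.089, 0.0684]
tool_rot: [3.129, -0.275, 0.005]
contact_force: [0.2, 0.3, -2.9]
opening: 0.0603
grip_force: 13.2
```

```bash
cat >> h.py <<'E'
def clip():
    for n in('top','scene'):
        im,D=grab(n); P=pts(n,D); r=P-N0; a=r@AX*1e3; b=r@LT*1e3; z=P[...,2]*1e3
        k=(a>-60)&(a<15)&(abs(b)<28)&(z>64)&(z<97)&(im.min(2)>95)
        h,e=np.histogram(a[k],np.arange(-60,15,3)); print(n,dict(zip(e[:-1].astype(int).tolist(),h.tolist())))
        for lo in range(-24,-6,3):
            q=k&(a>=lo)&(a<lo+3); print('  ',lo,np.sort(b[q]).round().astype(int).tolist())
E
python3 - <<'E'
from h import *
go(*(N0+AX*-.1105+LT*.0033)[:2],.0655,-10.1); ab(); clip()
E
```

```text
now [0.5121 0.089  0.0684] yaw -10.03 tiltz [ 3.e-03 -4.e-04 -1.e+00] open 0.0603 gf 13.2 F [ 0.2  0.3 -2.9] t 19.0
  linear(tool,now) [ 0.0021 -0.0024  0.0029] rot [-0.01 -0.17  0.07]
TCP a -112.6 b 0.9 mm Fa 0.1 Fb 0.3
top {-60: 0, -57: 0, -54: 0, -51: 0, -48: 0, -45: 0, -42: 0, -39: 0, -36: 0, -33: 0, -30: 0, -27: 0, -24: 0, -21: 0, -18: 0, -15: 1, -12: 3, -9: 5, -6: 12, -3: 23, 0: 7, 3: 0, 6: 0, 9: 1}
   -24 []
   -21 []
   -18 []
   -15 [24]
   -12 [-1, 2, 5]
   -9 [-19, -3, 0, 2, 6]
scene {-60: 5, -57: 7, -54: 7, -51: 4, -48: 4, -45: 1, -42: 1, -39: 1, -36: 0, -33: 0, -30: 0, -27: 0, -24: 0, -21: 0, -18: 0, -15: 3, -12: 6, -9: 8, -6: 8, -3: 16, 0: 18, 3: 3, 6: 0, 9: 0}
   -24 []
   -21 []
   -18 []
   -15 [-3, 2, 4]
   -12 [-6, -4, -2, 0, 3, 5]
   -9 [-3, -2, 1, 1, 3, 5, 6, 6]
```

The hinged ear now lies within 6 mm (it was 9–16 mm), so the clip is shut and home. Backing out.

Request:
{"api": "jog_arm", "payload": {
  "steps": [
    {"linear":[-0.003,0,0],"delta_rot":[0,0,0],"grip":0.0605},
    {"linear":[-0.006,0,0],"delta_rot":[0,0,0],"grip":0.0605},
    {"linear":[-0.01,0,0],"delta_rot":[0,0,0],"grip":0.0605},
    {"linear":[-0.015,0,0],"delta_rot":[0,0,0],"grip":0.0605},
    {"linear":[-0.02,0,0],"delta_rot":[0,0,0],"grip":0.0605},
    {"linear":[-0.02,0,0],"delta_rot":[0,0,0],"grip":0.0605},
    {"linear":[-0.015,0.01,0],"delta_rot":[0,0,0],"grip":0.0605},
    {"linear":[0,0.03,0],"delta_rot":[0,0,0],"grip":0.0605},
    {"linear":[0,0.03,0],"delta_rot":[0,0,0],"grip":0.0605},
    {"linear":[0,0.02,0],"delta_rot":[0,0,0],"grip":0.0605}
  ]
}}

```text
t: 20.1
tool_pos: [0.4066, 0.0152, 0.0675]
tool_rot: [3.129, -0.274, 0.002]
contact_force: [-0.1, 0.8, -2.0]
opening: 0.0602
grip_force: 13.2
```

```bash
python3 - <<'E'
from h import *
go(.405,-.02,.0055,-10); clip()
E
```

```text
now [0.4066 0.0152 0.0675] yaw -10.02 tiltz [ 1.e-03 -6.e-04 -1.e+00] open 0.0602 gf 13.2 F [-0.1  0.8 -2. ] t 20.1
  linear(tool,now) [0.0045 0.0349 0.062 ] rot [ 0.02 -0.06 -0.02]
top {-60: 0, -57: 0, -54: 0, -51: 0, -48: 0, -45: 0, -42: 0, -39: 0, -36: 0, -33: 0, -30: 0, -27: 0, -24: 0, -21: 0, -18: 2, -15: 8, -12: 8, -9: 5, -6: 21, -3: 17, 0: 4, 3: 1, 6: 1, 9: 3}
   -24 []
   -21 []
   -18 [4, 7]
   -15 [-5, -4, -2, -2, -1, 2, 3, 4]
   -12 [-5, -5, -3, -3, -1, 2, 5, 6]
   -9 [-5, -3, 0, 2, 6]
scene {-60: 0, -57: 0, -54: 0, -51: 0, -48: 0, -45: 0, -42: 0, -39: 0, -36: 0, -33: 0, -30: 0, -27: 0, -24: 0, -21: 0, -18: 0, -15: 2, -12: 8, -9: 7, -6: 3, -3: 18, 0: 18, 3: 3, 6: 0, 9: 0}
   -24 []
   -21 []
   -18 []
   -15 [-3, 4]
   -12 [-6, -5, -2, 0, 2, 3, 5, 5]
   -9 [-3, -2, 0, 1, 3, 6, 6]
```

Request:
{"api": "jog_arm", "payload": {
  "steps": [
    {"linear":[0.001,0.01,0.008],"delta_rot":[0,0,0],"grip":0.0605},
    {"linear":[0.001,0.012,0.014],"delta_rot":[0,0,0],"grip":0.0605},
    {"linear":[0.001,0.012,0.014],"delta_rot":[0,0,0],"grip":0.0605},
    {"linear":[0,0,0.01],"delta_rot":[0,0,0],"grip":0.0605},
    {"linear":[0,0,0],"delta_rot":[0,0,0],"grip":0.0605}
  ]
}}

```text
t: 20.7
tool_pos: [0.4032, -0.0172, 0.0197]
tool_rot: [-3.129, 0.274, 0.005]
contact_force: [-0.3, 0.6, -2.8]
opening: 0.0605
grip_force: 13.3
```

```bash
python3 - <<'E'
from h import *
np.set_printoptions(suppress=True,precision=4)
go(.405,-.02,.0055,-10)
p=ctrl.get_obs()['tool_pos']; im,D=grab('scene'); P=pts('scene',D); al=(P-p)@AX; la=(P-p)@LT
for lo in range(30,120,10):
    k=(al>lo*.001)&(al<(lo+10)*.001)&(abs(la)<.03)&(P[...,2]>.012)&(im.max(2)<140)&(P[...,2]<.08)
    if k.sum(): print(lo,k.sum(),np.percentile(P[k][:,2],[20,50,80]),np.percentile(la[k],[5,95]))
E
```

```text
now [ 0.4032 -0.0172  0.0197] yaw -10.02 tiltz [-0.0032  0.0011 -1.    ] open 0.0605 gf 13.3 F [-0.3  0.6 -2.8] t 20.7
  linear(tool,now) [0.0023 0.0024 0.0141] rot [-0.03  0.19 -0.02]
30 38 [0.0288 0.0343 0.0359] [-0.0261  0.0237]
40 29 [0.0272 0.0345 0.0369] [-0.0204  0.0176]
50 35 [0.0372 0.04   0.0416] [-0.0121  0.0134]
60 38 [0.037  0.0393 0.0412] [-0.0113  0.0137]
70 63 [0.0259 0.0319 0.036 ] [-0.0142  0.013 ]
80 22 [0.0295 0.0317 0.0329] [-0.0173  0.0175]
90 21 [0.0296 0.0319 0.0332] [-0.0193  0.0191]
100 27 [0.0271 0.0305 0.0329] [-0.0197  0.0196]
```

Head top is at about 39.5 mm and level, so the pliers' bottom is about 15 mm up. Lowering 14 mm.

Request:
{"api": "jog_arm", "payload": {
  "steps": [
    {"linear":[0,0,0.007],"delta_rot":[0,0,0],"grip":0.0605},
    {"linear":[0,0,0.005],"delta_rot":[0,0,0],"grip":0.0605},
    {"linear":[0,0,0.002],"delta_rot":[0,0,0],"grip":0.0605},
    {"linear":[0,0,0],"delta_rot":[0,0,0],"grip":0.0605}
  ]
}}

```text
t: 21.15
tool_pos: [0.4047, -0.0178, 0.0074]
tool_rot: [-3.13, 0.274, -0.0]
contact_force: [0.0, 0.5, -1.5]
opening: 0.0603
grip_force: 13.3
```

Request:
{"api": "jog_arm", "payload": {
  "steps": [
    {"linear":[0,0,0.0015],"delta_rot":[0,0,0],"grip":0.0605},
    {"linear":[0,0,0.001],"delta_rot":[0,0,0],"grip":0.0605},
    {"linear":[0,0,0],"delta_rot":[0,0,0],"grip":0.0605}
  ]
}}

```text
t: 21.45
tool_pos: [0.4049, -0.018, 0.0052]
tool_rot: [3.129, -0.274, 0.002]
contact_force: [0.5, -0.1, -1.6]
opening: 0.0606
grip_force: 13.3
```

Request:
{"api": "jog_arm", "payload": {
  "steps": [
    {"linear":[0,0,0.001],"delta_rot":[0,0,0],"grip":0.0605},
    {"linear":[0,0,0],"delta_rot":[0,0,0],"grip":0.0605},
    {"linear":[0,0,0],"delta_rot":[0,0,0],"grip":0.064},
    {"linear":[0,0,0],"delta_rot":[0,0,0],"grip":0.067},
    {"linear":[0,0,0],"delta_rot":[0,0,0],"grip":0.075},
    {"linear":[0,0,0],"delta_rot":[0,0,0],"grip":0.0854},
    {"linear":[0,0,0],"delta_rot":[0,0,0],"grip":0.0854},
    {"linear":[0,0,-0.01],"delta_rot":[0,0,0],"grip":0.0854},
    {"linear":[0,0,-0.02],"delta_rot":[0,0,0],"grip":0.0854},
    {"linear":[0,0,-0.03],"delta_rot":[0,0,0],"grip":0.0854}
  ]
}}

```text
t: 22.45
tool_pos: [0.4034, -0.0177, 0.0639]
tool_rot: [-3.129, 0.274, 0.004]
contact_force: [1.3, -0.8, 0.4]
opening: 0.0855
grip_force: 0.0
```

Request:
{"api": "jog_arm", "payload": {
  "steps": [
    {"linear":[0,0,-0.04],"delta_rot":[0,0,0],"grip":0.0854},
    {"linear":[0,0.03,-0.03],"delta_rot":[0,0,0],"grip":0.0854},
    {"linear":[0,0.04,0],"delta_rot":[0,0,0],"grip":0.0854},
    {"linear":[0,0.04,0],"delta_rot":[0,0,0],"grip":0.0854},
    {"linear":[0,0.04,0],"delta_rot":[0,0,0],"grip":0.0854},
    {"linear":[0,0.04,0],"delta_rot":[0,0,0],"grip":0.0854},
    {"linear":[0,0.03,0],"delta_rot":[0,0,0],"grip":0.0854},
    {"linear":[0,0,0],"delta_rot":[0,0,0],"grip":0.0854},
    {"linear":[0,0,0],"delta_rot":[0,0,0],"grip":0.0854}
  ]
}}

```text
t: 23.35
tool_pos: [0.3664, -0.2349, 0.1347]
tool_rot: [-3.129, 0.277, -0.002]
contact_force: [0.4, 0.6, -0.4]
opening: 0.0853
grip_force: 0.0
```

```bash
python3 - <<'E'
from h import *
np.set_printoptions(suppress=True,precision=4)
go(.405,-.02,.0055,-10)
clip()
p=np.array([.405,-.018,0])
for n in('top','scene'):
    im,D=load(n); P=pts(n,D); al=(P-p)@AX; la=(P-p)@LT
    for lo in range(-40,120,20):
        k=(al>lo*.001)&(al<(lo+20)*.001)&(abs(la)<.045)&(P[...,2]>.008)&(im.max(2)<110)&(P[...,2]<.08)
        if k.sum(): print(n,lo,k.sum(),np.percentile(P[k][:,2],[20,50,80]),np.percentile(la[k],[3,97]))
E
```

```text
now [ 0.3664 -0.2349  0.1347] yaw -10.11 tiltz [ 0.0013 -0.     -1.    ] open 0.0853 gf 0.0 F [ 0.4  0.6 -0.4] t 23.35
  linear(tool,now) [ 0.0001 -0.2183  0.1293] rot [-0.01 -0.07 -0.11]
top {-60: 0, -57: 0, -54: 0, -51: 0, -48: 0, -45: 0, -42: 0, -39: 0, -36: 0, -33: 0, -30: 0, -27: 0, -24: 0, -21: 0, -18: 5, -15: 6, -12: 5, -9: 6, -6: 22, -3: 15, 0: 10, 3: 0, 6: 0, 9: 0}
   -24 []
   -21 []
   -18 [-3, -1, 3, 5, 6]
   -15 [-5, -4, -1, 3, 3, 5]
   -12 [-5, -3, -1, 3, 5]
   -9 [-4, -4, -3, 0, 2, 7]
scene {-60: 0, -57: 0, -54: 0, -51: 0, -48: 0, -45: 0, -42: 0, -39: 0, -36: 0, -33: 0, -30: 0, -27: 0, -24: 0, -21: 0, -18: 0, -15: 1, -12: 8, -9: 6, -6: 6, -3: 21, 0: 15, 3: 3, 6: 0, 9: 0}
   -24 []
   -21 []
   -18 []
   -15 [4]
   -12 [-5, -3, -2, 0, 2, 2, 5, 5]
   -9 [-6, -6, 1, 1, 3, 6]
top -40 38 [0.0207 0.0237 0.027 ] [-0.0321  0.0315]
top -20 49 [0.0201 0.0232 0.0263] [-0.0324  0.0317]
top 0 48 [0.0204 0.0233 0.0254] [-0.0317  0.0324]
top 20 54 [0.0155 0.019  0.0225] [-0.0284  0.0296]
top 40 48 [0.0186 0.0225 0.0261] [-0.0151  0.0171]
top 60 39 [0.0161 0.0187 0.0234] [-0.0161  0.0163]
top 80 27 [0.0157 0.0167 0.0194] [-0.0201  0.0197]
top 100 2 [0.0158 0.0164 0.0169] [-0.0168  0.0194]
scene -40 42 [0.0173 0.0237 0.025 ] [-0.0328  0.0317]
scene -20 54 [0.0205 0.0238 0.0259] [-0.0327  0.032 ]
scene 0 48 [0.0214 0.0241 0.0264] [-0.0327  0.0316]
scene 20 89 [0.0163 0.0192 0.0221] [-0.0328  0.0312]
scene 40 51 [0.0151 0.0221 0.0246] [-0.0183  0.0186]
scene 60 94 [0.0143 0.0183 0.0242] [-0.0156  0.0148]
scene 80 40 [0.015  0.0176 0.0195] [-0.0199  0.02  ]
scene 100 20 [0.0125 0.0154 0.0179] [-0.0225  0.0227]
```

The pliers lie flat and sprung open (24 mm tops), the clip is shut and home, and the arm is clear.

```bash
python3 -c "
from station import ctrl
print(ctrl.finish_job())"
```

```text
the job is handed in; nothing more can be done
None
```

The job is handed in at about 23 s: the clip is pushed home against the nut and stayed shut after I squeezed and released it, the pliers lie flat and released on the counter, and the arm touched nothing else that I saw.

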